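# Rack the specimen board and hold the case lid open

## Robot

A 7-joint arm with a two-finger parallel gripper is mounted at the origin on the work surface. World frame = base frame: x ahead of the robot, y to its left, z up, the work surface at z = 0. Lengths are in m, angles in rad, forces in N, time in s.
With the tool pointing down it reaches from about 0.425 to 0.825 m from the base axis. Payload 3.6 kg.
Tool frame: the origin (TCP) lies at the very end of the fingers, on their centre line; the grasp point (between the pads) lies env.pinch_z behind it (env.pinch_z is the distance from the TCP to the grasp point, in m); y points along the fingers, z is the direction in which the jaws open and shut, and the axes are right-handed (so a half turn about y gives the same grasp; the last joint's range is limited). The gripper opens to 93 mm and grips with 3 to 60 N. Pads are 15 mm wide; open, the fingers measure 128 mm over their backs; the gripper's body (75 mm by 188 mm) begins 65 mm behind the grasp point.
Start: joints at [-1.286, 0.615, -0.013, 1.423, 0.008, 1.103, -0.04], TCP at [0.199, 0.619, 0.219] pointing down, gripper open.
Joint ranges: [-3.12, 3.12], [-0.3, 2.06], [-1.34, 1.32], [0.26, 2.42], [-1.36, 4.5], [0.01, 1.98], [-2.84, 2.84]. Speed limits (rad/s): [2.79, 2.79, 3.14, 3.14, 3.14, 3.14, 3.14].

## Interface

Orientations are given as a unit quaternion [w, x, y, z].
In Python, from workcell import env gives the robot as it stands.
- The arm moves only by the tool servo_tool, never from a script. Its argument "plan" is one flat list of numbers, 5 for each row, row after row: the finger opening in m, from 0 to 0.093, then the shift along the world's x, y, z in m, then the turn about the world's z in degrees. A call has 1 to 5 rows; each row is the pose to reach, as a shift and turn from the pose measured when the call began; what a row does not reach only later rows make up. A row lasts 1/10 s, in which the tool goes at most 50 mm and 8.59 degrees, less where a joint would pass 70% of its speed; a pose out of reach is approached as far as the arm can. A call with a gripper value outside its range is refused whole. The fingers move at their own pace and stop on an object; the grip force is fixed at half the most. Time passes only in rows, so rows that repeat a pose let the fingers close. It gives the time, the measured TCP pose, the force and the opening at its end, in the units of the state.
- env.get_state(): the state, without advancing time (a new reading comes with each control period).
- env.snapshot(name): name is "scene" or "side" or "wrist"; returns a dict with "frame" (480x640x3 uint8, red, green, blue), "fx", "fy", "cx", "cy" (pixels), "dist_coeffs" ([k1, k2, p1, p2, k3] as OpenCV has them; the pictures are not rectified), "world_to_cam" (4x4, takes a point from world to camera coordinates); the wrist camera has in their place "mount" (4x4, takes a point from camera to tool coordinates, whose origin is the TCP and whose axes are the tool frame's). Camera axes: x right, y down, z forward; pixel columns grow to the right and rows downward; lengths in m; the calibration is good to about 2 mm. A picture is of the moment at which its call begins: read the wrist's pose just before it. There is no depth.
- env.hand_in(): hands the job in, once; it reports no verdict.
The state is a dict: "t": time; "joints": joint angles; "joint_velocities": joint speeds; "joint_efforts": joint torques, N m; "tcp_pos": TCP position; "orientation": TCP orientation; "wrist_force": force on the tool from outside, world axes, zero at the start; "torque": the same for the moment, N m; "gripper_width": finger opening in m.
Only numpy, scipy, OpenCV 4.12 (cv2) and the standard library are available. Lean on these libraries where they do the work, as an engineer would, in place of code of your own. Each camera call takes 0.05 s, during which the arm holds its last target.

## Task

Get the boarded bone specimens ready for packing: take the tall board out of its single stand and stand it on edge in the one free slot of the slotted rack, centred along the slot and fully down like its neighbours, and let go of it. Then lift the lid of the metal specimen case and hold it still with the gripper at 60 degrees from closed (give or take 5 degrees), so that a colleague can load the case; the lid falls shut by itself, so finish while still holding it. Leave the short boards and everything else on the table where they are.

Things in the scene. Friction and masses are not known exactly. Their poses are not given: they have to be found in the camera images.
- board: The tall wooden specimen board with a pale round bone section on both faces, 110 x 10 x 135 mm (its x length, y thickness, z height), 0.11 to 0.23 kg, at first standing on edge in the single stand, loose. Origin: middle of its lower edge. Its top 30 mm are bare and stand clear of all neighbours.
- stand: Wooden stand with one slot, fixed: 120 (x) x 54 (y) x 42 mm high. The slot runs along its x, is 14 mm wide and 30 mm deep, floor 12 mm above the table. Origin: centre of its underside. It and the rack may change places.
- rack: Wooden rack, fixed: 120 (x) x 156 (y) x 42 mm high, four slots along its x, each 14 mm wide and 30 mm deep, floors 12 mm above the table, at y = -51, -17, 17 and 51 mm (34 mm apart, walls 20 mm thick between). Three slots hold short boards, one is free. Origin: centre of its underside.
- free_slot: Thin grey felt strip (112 x 13 mm, look only) on the floor of the rack's free slot. Origin: centre of that slot's floor, 12 mm above the table; x runs along the slot, y across it, z up. The slot is 14 mm wide and 30 mm deep.
- short_a: Short wooden specimen board with a pale bone section on both faces, 110 x 10 x 90 mm (x length, y thickness, z height), 0.12 kg, standing loose on edge in one of the rack's other slots; to be left there. Origin: middle of its lower edge.
- short_b: Short wooden specimen board with a pale bone section on both faces, 110 x 10 x 90 mm (x length, y thickness, z height), 0.12 kg, standing loose on edge in one of the rack's other slots; to be left there. Origin: middle of its lower edge.
- short_c: Short wooden specimen board with a pale bone section on both faces, 110 x 10 x 90 mm (x length, y thickness, z height), 0.12 kg, standing loose on edge in one of the rack's other slots; to be left there. Origin: middle of its lower edge.
- case: Aluminium specimen case, fixed, 200 (x) x 220 (y) x 85 mm high with a flat plastic lid, white with a grey top panel, 8 mm thick, that covers it. Origin: centre of its underside; -x is its front, roughly towards the robot. The hinge line runs along its y at the back rim, at x = +100, z = +85.5 mm.
- lid_hinge (a point): Middle of the lid's hinge line (fixed to the case).
- lid_handle (a point): Middle of the bar of the lid's bail handle (moves with the lid): round steel, 12 mm thick, 120 mm long, parallel to the hinge; closed, 234 mm in front of the hinge line and 42 mm above it, 34 mm before the lid's front edge and 34 mm above its top. Slanting arms join its ends to that edge. It can turn in the grip of a gripper that keeps pointing down; the lid stays clear below the fingers.
- case_lid (a joint): Opening angle of the case lid in rad: 0 closed, grows as its front edge swings up and back, stop at 1.4. 60 degrees is 1.047. Lid and handle weigh 0.3 to 0.55 kg; it falls shut from any angle, with almost no friction. Lifting it at the bar takes under 5 N.
- bone: Small brown long bone, 180 mm long (x) and 36 mm thick, lying; bystander. Origin: underside, middle.
- jar: Closed jar, 56 mm wide, 85 mm high; bystander. Origin: centre of its underside.
- dish: Small white bowl, 90 mm wide, 30 mm high; bystander. Origin: centre of its underside.
- brush: Brush lying flat, along its x; bystander.
- glue: Closed bottle, 44 mm wide, 110 mm high; bystander. Origin: centre of its underside.
Things that resemble listed ones, but are neither listed nor needed, are in the scene too. What is shaped like the board but yellow is not meant.

How it is judged:
On the way, in this order (a step that is already met when the one before it is completed fails the run):
1. the tall board stands fully down in the rack's free slot, let go, the lid still shut (z of board in the frame of free_slot between -0.005 and 0.005 m and y of board in the frame of free_slot between -0.008 and 0.008 m and x of board in the frame of free_slot between -0.02 and 0.02 m and angle between board's own z axis and vertical below 0.2 rad and contact force between board and the fingers below 0.05 N and value of joint case_lid below 0.1 rad), for 0.2 s.
2. the lid is open at 60 degrees, held (value of joint case_lid between 0.942 and 1.152 rad), for 0.2 s.
At the end, for the whole second after the job is handed in: Tall board in the free slot: down within 5 mm, within 8 mm across and 20 mm along it, leaning under 0.2 rad, at rest, not touched by the fingers. Lid at 60 degrees within 6, still (under 0.05 rad/s), carried by the fingers alone (over 0.5 N); bystanders in place (all of step 2 and z of board in the frame of free_slot between -0.005 and 0.005 m and y of board in the frame of free_slot between -0.008 and 0.008 m and x of board in the frame of free_slot between -0.02 and 0.02 m and angle between board's own z axis and vertical below 0.2 rad and contact force between board and the fingers below 0.05 N and velocity of joint case_lid between -0.05 and 0.05 rad/s and contact force between case and the fingers above 0.5 N and linear speed of board below 0.02 m/s); the arm keeps its last pose, push and grip.
It fails at once if a short board is moved more than 25 mm (distance of any of short_a, short_b, short_c from where it was at the start of the episode above 0.025 m).
It fails at once if a bystander is moved more than 30 mm (distance of any of bone, jar, dish, brush, glue from where it was at the start of the episode above 0.03 m).
It also fails if it takes over 54 s, if anything falls off the work surface, if the arm or the gripper's body presses on something with over 40 N, if the wrist force passes 120 N, or if a joint passes its speed limit or range.

## Working session

There is one attempt and no reset: what is moved stays moved. The work goes in short steps, Python scripts to look and compute and a tool call to move; the robot and the scene stay as the last step left them, time stands still between calls to the robot, and variables do not carry over. Pictures are saved under pics/ and viewed, and the job is handed in when it is done.

Besides the shell and the picture viewer there is one more tool, called as name(argument=value, ...) on one line, values as JSON. servo_tool: Moves the arm, as the interface text tells. Its arguments: {"type":"object","properties":{"plan":{"type":"array"}},"required":["plan"]}

```bash
ls; mkdir -p pics
python3 - <<'E'
from workcell import env
import cv2
s=env.get_state()
print({k:s[k] for k in s}); print(env.pinch_z)
for n in ["scene","side","wrist"]:
    d=env.snapshot(n); cv2.imwrite(f"pics/{n}0.png",d["frame"][:,:,::-1])
    print(n,{k:d[k] for k in d if k!="frame"})
E
```

```text
pics
{'t': 0.0, 'joints': array([-1.28650242,  0.61589801, -0.01265092,  1.42488234,  0.00809079,
        1.10338553, -0.04041295]), 'joint_velocities': array([ 1.02142834e-03,  1.40458014e-03, -2.21842892e-04,  2.37392378e-03,
       -3.48358477e-04, -8.61581073e-05, -1.18697393e-03]), 'joint_efforts': array([ 4.71727835e-04, -4.58942914e+01,  2.08991775e-01, -1.65743601e+01,
       -6.11617765e-02,  2.04463012e-02,  2.43848363e-04]), 'tcp_pos': array([0.19851035, 0.61812224, 0.21750032]), 'orientation': array([-0.69770803,  0.69947187, -0.10954881,  0.10927792]), 'wrist_force': array([-0.65383006, -1.12601683, -0.57998222]), 'torque': array([ 0.0634607 ,  0.02214678, -0.03547913]), 'gripper_width': 0.09296578058556432}
0.0188
scene {'fx': 477.12304615523135, 'fy': 477.12304615523135, 'cx': 320.6318690239066, 'cy': 245.413164127016, 'dist_coeffs': array([0.02498201, 0.        , 0.        , 0.        , 0.        ]), 'world_to_cam': array([[-0.84346734,  0.53711111, -0.00863165,  0.52035916],
       [ 0.46641567,  0.72428816, -0.50780221, -0.0654427 ],
       [-0.26649441, -0.43234051
[... 392 characters left out ...]
5, -0.75896106,  0.15980012],
       [ 0.3841767 ,  0.65455487, -0.65112686,  1.78391455],
       [ 0.        ,  0.        ,  0.        ,  1.        ]])}
wrist {'fx': 360.9174215327931, 'fy': 360.9174215327931, 'cx': 321.3583275604948, 'cy': 230.9270641088177, 'dist_coeffs': array([-0.05907862,  0.        ,  0.        ,  0.        ,  0.        ]), 'mount': array([[ 2.38040770e-04,  9.55434753e-01,  2.95202261e-01,
        -8.27634093e-02],
       [-5.22828994e-04, -2.95202111e-01,  9.55434687e-01,
        -1.65673796e-01],
       [ 9.99999835e-01, -3.81772710e-04,  4.29258854e-04,
         4.01461458e-04],
       [ 0.00000000e+00,  0.00000000e+00,  0.00000000e+00,
         1.00000000e+00]])}
```

View pics/scene0.png

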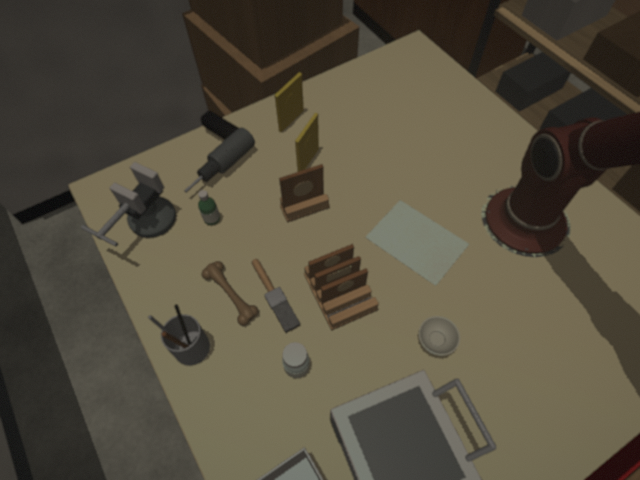

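View pics/side0.png

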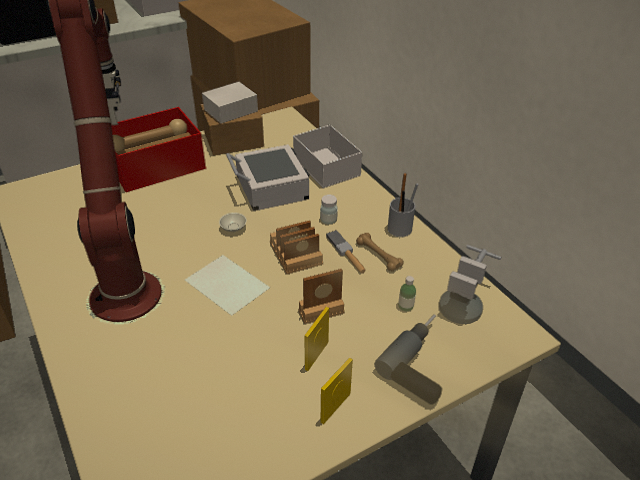

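View pics/wrist0.png

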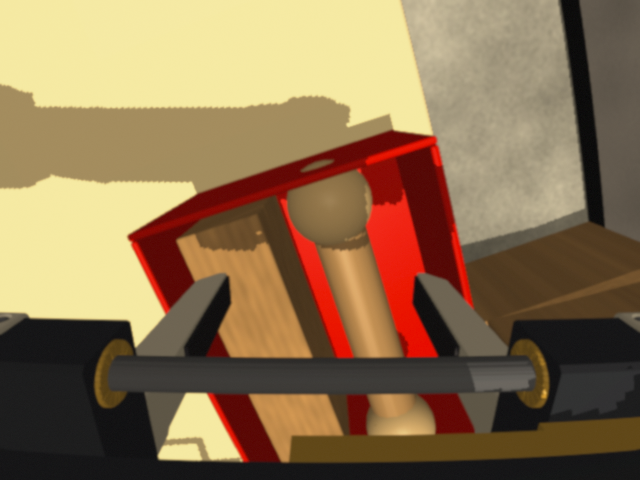

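The scene view shows the tall board in its stand at about (303,190), the rack at about (340,285) and the case at about (415,435) with its bar at about (470,420). In the side view they are at (322,290), (297,247) and (272,175). I'll zoom in.

Run:
```python
import cv2
a=cv2.imread("pics/scene0.png");b=cv2.imread("pics/side0.png")
def up(im,x,y,w,h,f): 
    c=cv2.resize(im[y:y+h,x:x+w],None,fx=f,fy=f,interpolation=cv2.INTER_CUBIC)
    return cv2.convertScaleAbs(c,alpha=1.5,beta=10)
cv2.imwrite("pics/z1.png",up(a,260,150,130,100*2-20,5)[:,:][:900])
cv2.imwrite("pics/z1.png",up(a,265,155,120,90,6)[:600])
cv2.imwrite("pics/z2.png",up(a,290,235,100,95,6)[:600])
cv2.imwrite("pics/z3.png",up(b,255,210,110,90,6))
cv2.imwrite("pics/z4.png",up(b,280,255,90,75,6))
cv2.imwrite("pics/z5.png",up(b,220,130,120,90,6))
cv2.imwrite("pics/z6.png",up(a,320,360,190,120,4))
```

```text
(no output)
```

View pics/z1.png

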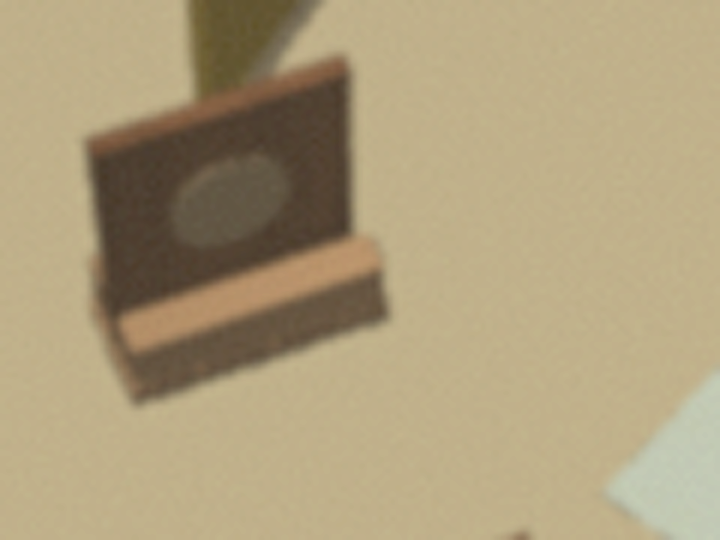

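View pics/z2.png

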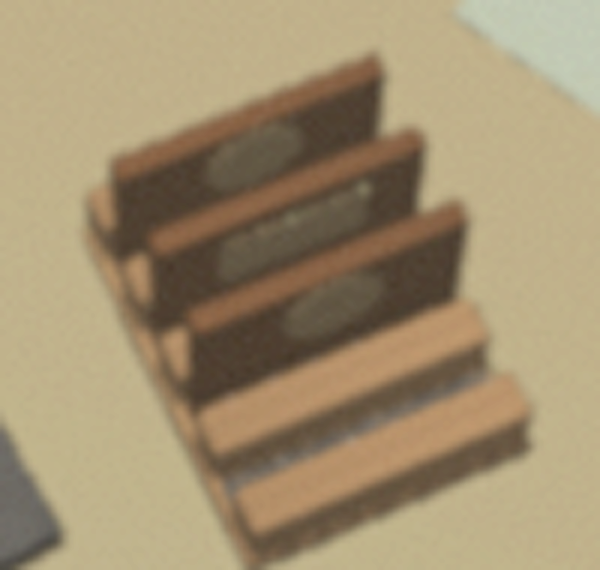

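View pics/z3.png

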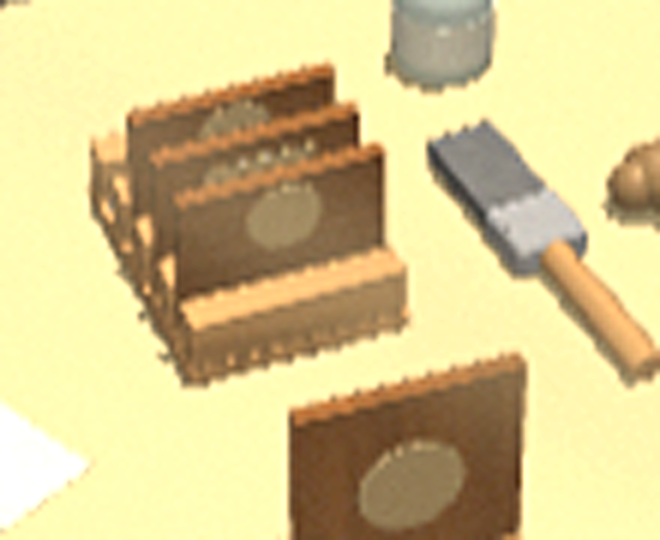

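View pics/z4.png

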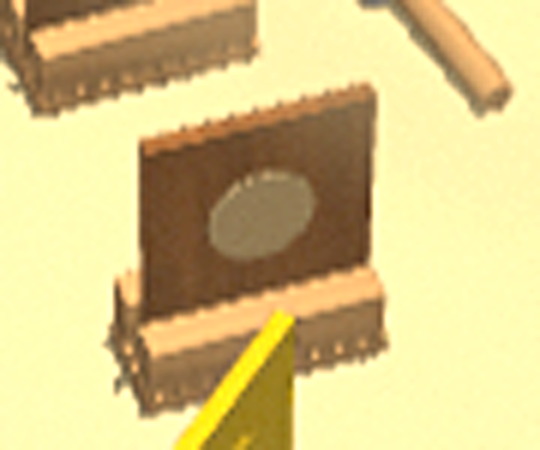

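View pics/z5.png

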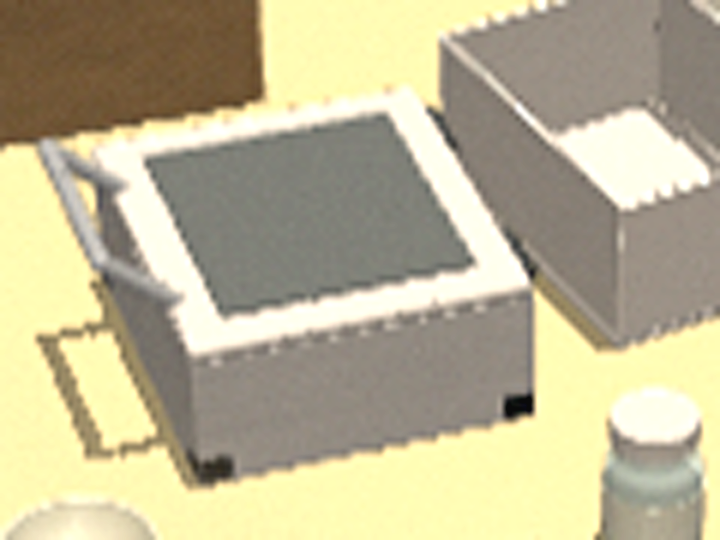

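View pics/z6.png

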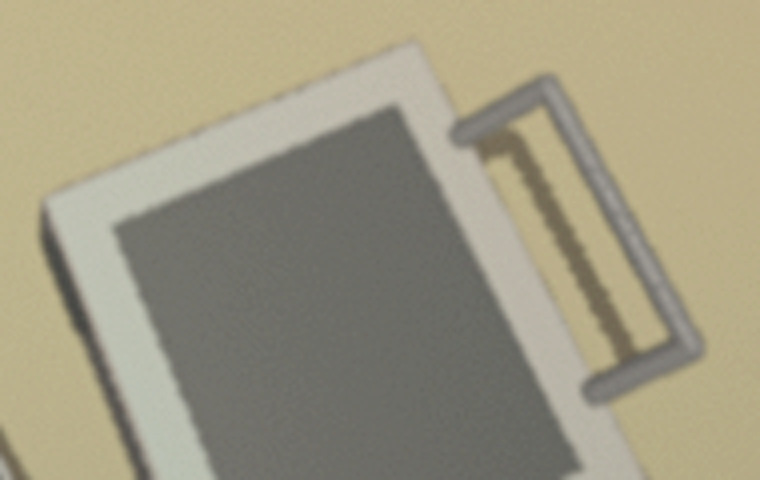

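```bash
cat > h.py <<'E'
import numpy as np, cv2, pickle
from scipy.optimize import least_squares
from scipy.spatial.transform import Rotation as R
K={}
def cams():
    from workcell import env
    out={}
    for n in ["scene","side"]:
        d=env.snapshot(n); out[n]=d
    return out
def Kof(d): return np.array([[d["fx"],0,d["cx"]],[0,d["fy"],d["cy"]],[0,0,1.]])
def proj(d,P):
    W=d["world_to_cam"]; P=np.atleast_2d(P).astype(float)
    rv=cv2.Rodrigues(W[:3,:3])[0]
    return cv2.projectPoints(P,rv,W[:3,3],Kof(d),np.array(d["dist_coeffs"]))[0][:,0]
def tri(obs): # list of (d,uv)
    A=[]
    for d,uv in obs:
        n=cv2.undistortPoints(np.array([[uv]],float),Kof(d),np.array(d["dist_coeffs"]))[0,0]
        W=d["world_to_cam"]; A+= [n[0]*W[2]-W[0], n[1]*W[2]-W[1]]
    v=np.linalg.svd(np.array(A))[2][-1]; P=v[:3]/v[3]
    res=[np.linalg.norm(proj(d,P)[0]-uv) for d,uv in obs]
    return P,res
def wrist(name=None):
    from workcell import env
    s=env.get_state(); d=env.snapshot("wrist")
    q=s["orientation"]; T=np.eye(4); T[:3,:3]=R.from_quat([q[1],q[2],q[3],q[0]]).as_matrix(); T[:3,3]=s["tcp_pos"]
    d["world_to_cam"]=np.linalg.inv(T@d["mount"]); d["tcp"]=T
    if name:
        cv2.imwrite(f"pics/{name}.png",d["frame"][:,:,::-1]); pickle.dump(d,open(f"pics/{name}.pkl","wb"))
    return d
def load(n): return pickle.load(open(f"pics/{n}.pkl","rb"))
def px(off,f,p): return np.array(off)+(np.array(p)+.5)/f-.5
E
python3 - <<'E'
from h import *
from workcell import env
c=cams()
for n in c: pickle.dump(c[n],open(f"pics/{n}.pkl","wb"))
S,D=c["scene"],c["side"]
def t(name,ps,pd): 
    P,r=tri([(S,ps),(D,pd)]); print(name,P.round(4),np.round(r,1)); return P
z1=lambda *p:px((265,155),6,p); z2=lambda *p:px((290,235),6,p); z3=lambda *p:px((255,210),6,p)
z4=lambda *p:px((280,255),6,p); z5=lambda *p:px((220,130),6,p); z6=lambda *p:px((320,360),4,p)
# side/scene see opposite faces? check both assignments
t("board L",z1(92,147),z4(374,90)); t("board R",z1(348,63),z4(141,146))
t("short3 L?",z2(192,318),z3(384,151));
t("short  L s1-3",z2(116,168),z3(384,151));t("short  R",z2(378,65),z3(178,202))
t("short far L",z2(192,318),z3(332,72));t("short far R",z2(467,212),z3(130,115))
t("bar n",z6(547,82),z5(103,262)); t("bar f",z6(690,347),z5(48,145))
t("lid near front",z6(415,42),z5(195,350)); 
t("lid near back",z6(45,200),z5(530,285))
E
```

```text
board L [ 0.5086 -0.3476  0.1463] [0.8 0.7]
board R [ 0.4019 -0.3278  0.147 ] [0.2 0.2]
short3 L? [ 0.5674 -0.1004  0.0638] [6.7 4.8]
short  L s1-3 [ 0.556  -0.1449  0.1007] [0.7 0.5]
short  R [ 0.45   -0.1285  0.101 ] [0.4 0.3]
short far L [ 0.565  -0.0784  0.1009] [0.5 0.4]
short far R [ 0.4591 -0.0595  0.1029] [0.6 0.4]
bar n [0.4643 0.2279 0.1311] [0.7 0.4]
bar f [0.4867 0.3476 0.132 ] [0.1 0. ]
lid near front [0.492  0.176  0.0946] [0.7 0.4]
lid near back [0.6836 0.1409 0.092 ] [0.3 0.2]
```

Run:
```python
from h import *
d=wrist(); print(d["tcp"].round(3)); print(np.linalg.inv(d["world_to_cam"]).round(3))
```

```text
[[ 0.952 -0.     0.306  0.199]
 [-0.306 -0.001  0.952  0.619]
 [ 0.    -1.    -0.001  0.218]
 [ 0.     0.     0.     1.   ]]
[[ 0.306  0.91   0.281  0.12 ]
 [ 0.952 -0.292 -0.091  0.644]
 [-0.001  0.295 -0.955  0.384]
 [ 0.     0.     0.     1.   ]]
```

servo_tool(plan=[0.093,0.04,-0.025,0.015,1.5,0.093,0.08,-0.05,0.03,3,0.093,0.12,-0.075,0.045,4.5,0.093,0.155,-0.11,0.06,6,0.093,0.19,-0.145,0.07,7.5])

```text
t: 0.8
tcp_pos: [0.3886, 0.4742, 0.2888]
orientation: [0.704, -0.704, 0.063, -0.063]
wrist_force: [0.5, -0.5, 0.5]
gripper_width: 0.093
```

servo_tool(plan=[0.093,0.02,-0.045,0,0,0.093,0.04,-0.09,0,0,0.093,0.06,-0.135,0,0,0.093,0.06,-0.185,0,0,0.093,0.06,-0.235,0,0])

```text
t: 1.3
tcp_pos: [0.449, 0.2369, 0.2887]
orientation: [0.704, -0.704, 0.063, -0.064]
wrist_force: [0.9, 0.6, -0.5]
gripper_width: 0.0929
```

servo_tool(plan=[0.093,0,-0.05,0,0,0.093,0,-0.1,0,0,0.093,0,-0.15,0,0,0.093,0,-0.19,0,0,0.093,0,-0.24,0,0])

```text
t: 1.8
tcp_pos: [0.4488, -0.0041, 0.2891]
orientation: [0.705, -0.704, 0.062, -0.064]
wrist_force: [1.1, 0.1, 0.7]
gripper_width: 0.0929
```

Run:
```python
from h import *
wrist("w1")
```

servo_tool(plan=[0.093,0,-0.05,0,0,0.093,0,-0.1,0,0])

```text
t: 2.05
tcp_pos: [0.4483, -0.1036, 0.2896]
orientation: [-0.702, 0.706, -0.066, 0.069]
wrist_force: [0.8, -0.0, 0.2]
gripper_width: 0.0931
```

Run:
```python
from h import *
wrist("w2")
```

servo_tool(plan=[0.093,0,-0.05,0,0,0.093,0,-0.1,0,0,0.093,0,-0.15,0,0,0.093,0,-0.2,0,0,0.093,0,-0.23,0,0])

```text
t: 2.6
tcp_pos: [0.4465, -0.3478, 0.29]
orientation: [-0.698, 0.709, -0.072, 0.075]
wrist_force: [1.1, -0.7, -0.5]
gripper_width: 0.0933
```

Run:
```python
from h import *
wrist("w3")
```

```text
(no output)
```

View pics/w1.png

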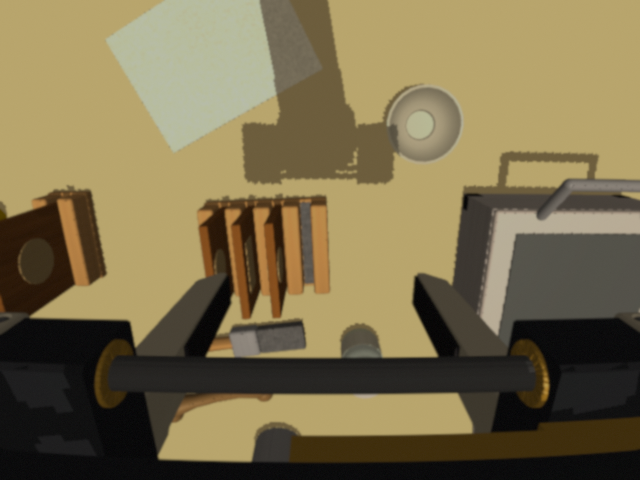

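View pics/w2.png

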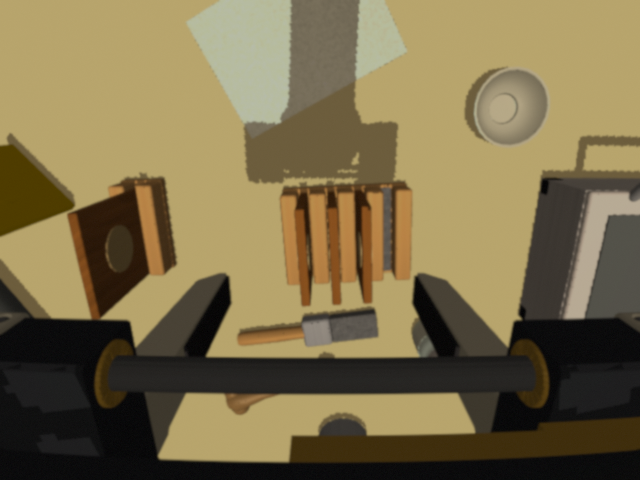

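View pics/w3.png

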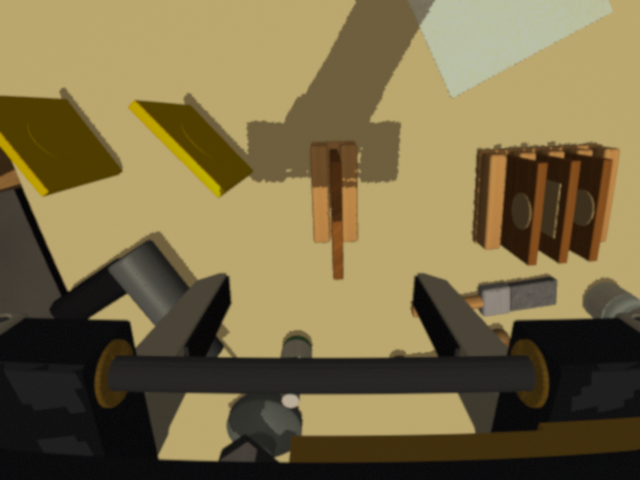

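Run:
```python
import cv2
def z(n,x,y,w,h,f,o):
    im=cv2.imread(f"pics/{n}.png")
    cv2.imwrite(f"pics/{o}.png",cv2.resize(im[y:y+h,x:x+w],None,fx=f,fy=f,interpolation=cv2.INTER_CUBIC))
z("w1",190,185,150,100*1+30,5,"zw1"); z("w2",270,175,150,120,5,"zw2"); z("w3",290,130,90,120,5,"zw3")
z("w3",290,130,90,160,4,"zw3b"); z("w3",465,135,160,120,5,"zw3c")
```

```text
(no output)
```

View pics/zw1.png

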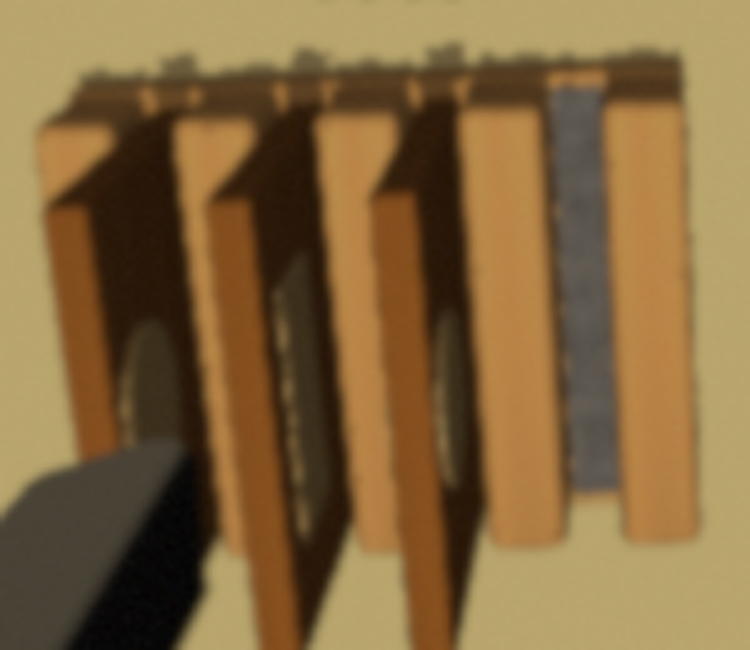

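View pics/zw2.png

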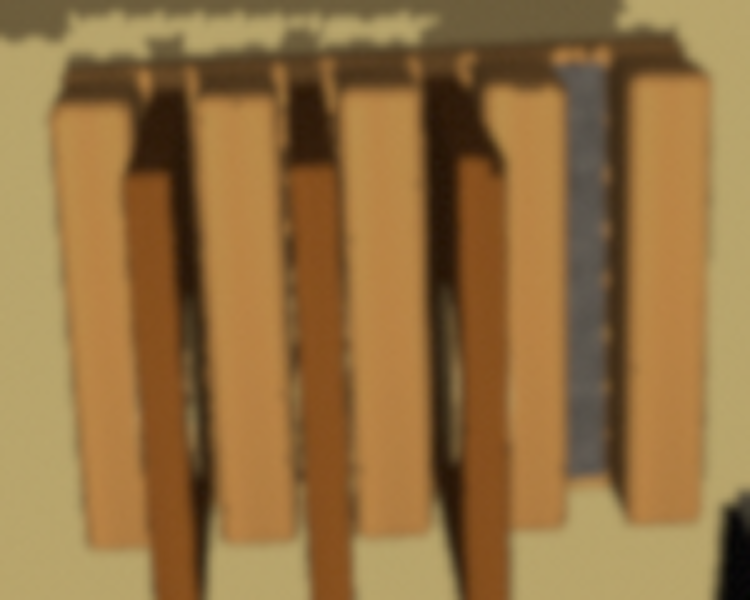

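View pics/zw3b.png

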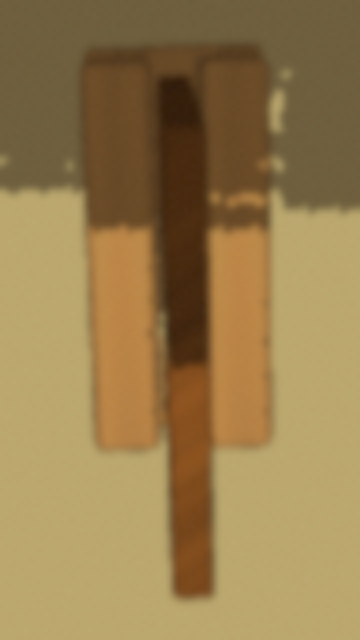

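```bash
cat > fit.py <<'E'
from h import *
w1,w2,w3,S,D=[load(n) for n in ["w1","w2","w3","scene","side"]]
def box(y0,y1,z,hx=.06): return dict(TL=(-hx,y0,z),TR=(-hx,y1,z),BL=(hx,y0,z),BR=(hx,y1,z))
def fit(obs,x0,name,freez=True):
    def res(p):
        c,s=np.cos(p[2]),np.sin(p[2]); r=[]
        for d,P,uv in obs:
            W=[p[0]+c*P[0]-s*P[1],p[1]+s*P[0]+c*P[1],P[2]+(p[3] if freez else 0)]
            r+=list((proj(d,W)[0]-uv)/(1.))
        return np.array(r)
    o=least_squares(res,x0+([0] if freez else []),loss="soft_l1"); print(name,o.x[:2].round(4),"yaw",np.degrees(o.x[2]).round(2),o.x[3:].round(4),"rms",np.sqrt((res(o.x)**2).mean()).round(2)); 
    return o.x
def mk(d,off,f,b,**k): return [(d,b[n],px(off,f,uv)) for n,uv in k.items()]
W5,W4,W1=box(.058,.078,.042),box(.024,.044,.042),box(-.078,-.058,.042)
A=mk(w1,(190,185),5,W5,TL=(605,103),TR=(683,105),BL=(627,542),BR=(700,540))+mk(w1,(190,185),5,W4,TL=(460,107),TR=(542,107),BL=(494,545),BR=(567,543))+mk(w1,(190,185),5,W1,TL=(38,130))
B=mk(w2,(270,175),5,W5,TL=(628,72),TR=(710,72),BL=(628,523),BR=(697,523))+mk(w2,(270,175),5,W4,TL=(485,82),TR=(563,84),BL=(512,528),BR=(566,527))+mk(w2,(270,175),5,W1,TL=(55,103),BL=(90,549))
C=mk(S,(290,235),6,W5,BL=(237,490),BR=(262,532),TR=(528,410),TL=(510,375))+mk(S,(290,235),6,W4,BL=(200,410),BR=(222,455),TR=(488,340),TL=(468,303))
E_=mk(D,(255,210),6,W1,TR=(180,308),TL=(190,328),BL=(405,268),BR=(390,248))
x0=[.51,-.085,-.15]
for n,o in dict(w1=A,w2=B,w12=A+B,scene=C,side=E_,ext=C+E_,all=A+B+C+E_).items():
    p=fit(o,x0,"rack "+n,n in("w12","ext","all"))
    c,s=np.cos(p[2]),np.sin(p[2]); print("   free slot",(p[0]-s*.051).round(4),(p[1]+c*.051).round(4))
L,Rr=box(-.027,-.007,.042),box(.007,.027,.042); T=box(-.005,.005,.147,.055)
F=mk(w3,(290,130),4,L,TL=(83,65),TR=(150,65),BL=(97,448),BR=(160,447))+mk(w3,(290,130),4,Rr,TL=(203,65),TR=(268,65),BL=(213,445),BR=(270,445))
G=mk(w3,(290,130),4,T,TL=(163,125),TR=(206,125),BL=(173,598),BR=(213,597))
H=mk(S,(265,155),6,T,BL=(88,137),BR=(97,155),TL=(345,53),TR=(350,72))
I=mk(D,(280,255),6,T,TR=(140,140),TL=(142,152),BR=(375,83),BL=(375,95))
fit(F,[.455,-.337,-.18],"stand w3",False)
fit(G,[.455,-.337,-.18],"board w3",False)
fit(H+I,[.455,-.337,-.18],"board ext"); fit(G+H+I,[.455,-.337,-.18],"board all")
E
python3 fit.py; python3 -c "
from h import *
for n in ['w1','w2','w3']:print(load(n)['tcp'].round(4)[:3])"
```

```text
rack w1 [ 0.5109 -0.0841] yaw -7.84 [] rms 1.95
   free slot 0.5179 -0.0336
rack w2 [ 0.5102 -0.0847] yaw -7.6 [] rms 2.12
   free slot 0.5169 -0.0341
rack w12 [ 0.5139 -0.0846] yaw -7.8 [-0.0136] rms 1.32
   free slot 0.5208 -0.0341
rack scene [ 0.5081 -0.0846] yaw -8.18 [] rms 1.51
   free slot 0.5153 -0.0342
rack side [ 0.5072 -0.0863] yaw -6.24 [] rms 0.71
   free slot 0.5128 -0.0356
rack ext [ 0.5086 -0.0854] yaw -7.41 [-0.0019] rms 1.27
   free slot 0.5152 -0.0348
rack all [ 0.5112 -0.0845] yaw -7.7 [-0.0059] rms 1.58
   free slot 0.5181 -0.0339
stand w3 [ 0.454  -0.3367] yaw -10.14 [] rms 2.27
board w3 [ 0.4551 -0.3372] yaw -10.24 [] rms 0.44
board ext [ 0.4551 -0.3378] yaw -10.36 [0.] rms 0.61
board all [ 0.4551 -0.3373] yaw -10.26 [-0.0004] rms 0.56
[[ 0.9842  0.0022  0.177   0.4488]
 [-0.177   0.0011  0.9842 -0.0041]
 [ 0.002  -1.      0.0015  0.2891]]
[[ 0.9818  0.0029  0.1897  0.4483]
 [-0.1897 -0.0068  0.9818 -0.1036]
 [ 0.0042 -1.     -0.0061  0.2896]]
[[ 0.9783  0.003   0.207   0.4465]
 [-0.207  -0.0163  0.9782 -0.3478]
 [ 0.0063 -0.9999 -0.0154  0.29  ]]
```

```bash
cat >> fit.py <<'E'
print("----")
def fit2(obs,x0,name):
    def W(p,P):
        c,s=np.cos(p[2]),np.sin(p[2]); x,y=P[0]*p[3],P[1]*p[4]
        return [p[0]+c*x-s*y,p[1]+s*x+c*y,P[2]]
    res=lambda p: np.array([(proj(d,W(p,P))[0]-uv) for d,P,uv in obs])
    o=least_squares(lambda p:res(p).ravel(),x0+[1,1],loss="soft_l1"); p=o.x;c,s=np.cos(p[2]),np.sin(p[2])
    print(name,p[:2].round(4),np.degrees(p[2]).round(2),p[3:].round(3),"free",(p[0]-s*.051*p[4]).round(4),(p[1]+c*.051*p[4]).round(4)); print(res(p).round(1).tolist())
fit2(A,x0,"w1");fit2(B,x0,"w2");fit2(A+B,x0,"w12");fit2(C,x0,"scene");fit2(A+B+C+E_,x0,"all")
fit2(F,[.455,-.337,-.18],"stand")
E
python3 fit.py | sed -n '/----/,$p'
```

```text
----
w1 [ 0.509  -0.0831] -7.88 [0.946 0.982] free 0.5159 -0.0335
[[-0.7, 0.3], [0.4, -0.7], [-0.6, -0.1], [0.3, -0.3], [-0.1, 0.7], [0.2, 0.0], [-0.3, 0.3], [0.6, 0.1], [0.1, -0.4]]
w2 [ 0.5088 -0.084 ] -7.97 [0.95 0.98] free 0.5158 -0.0345
[[-0.2, 0.7], [0.2, -0.1], [-1.1, 0.2], [0.7, -0.5], [-0.3, 0.1], [1.0, -1.1], [-4.4, 0.5], [0.4, -0.1], [-0.2, 0.2], [0.6, -0.1]]
w12 [ 0.509  -0.0835] -7.9 [0.948 0.982] free 0.5158 -0.0339
[[-1.1, 0.3], [0.1, -0.8], [-1.0, 0.0], [-0.1, -0.1], [-0.5, 0.6], [-0.2, -0.0], [-0.6, 0.4], [0.2, 0.2], [-0.3, -0.5], [0.3, 0.8], [0.7, -0.1], [-0.5, 0.1], [1.3, -0.7], [0.1, 0.2], [1.4, -1.1], [-3.9, 0.4], [0.9, -0.2], [0.1, 0.4], [1.0, -0.1]]
scene [ 0.5092 -0.0819] -8.08 [0.924 0.95 ] free 0.516 -0.0339
[[0.1, -0.5], [-0.4, -0.1], [0.4, 0.7], [-0.6, -0.6], [0.2, 0.5], [0.1, 0.2], [0.3, 0.3], [-0.2, -0.4]]
all [ 0.509  -0.0837] -7.88 [0.945 0.984] free 0.5158 -0.034
[[-1.1, 0.4], [0.1, -0.6], [-1.0, -0.1], [-0.1, -0.2], [-0.6, 0.8], [-0.2, 0.1], [-0.7, 0.3], [0.2, 0.1], [-0.5, -0.3], [0.2, 0.9], [0.7, 0.1], [-0.5, -0.0], [1.3, -0.8], [0.0, 0.3], [1.4, -0.9], [-4.0, 0.3], [0.9, -0.3], [-0.2, 0.6], [0.7, -0.2], [-0.3, -0.2], [-0.6, 0.5], [1.1, 0.7], [-0.0, -0.9], [-0.5, 0.4], [-0.4, 0.4], [0.8, -0.1], [0.1, -1.1], [-0.9, -1.4], [-0.3, -0.6], [-0.7, -0.3], [-0.8, -0.9]]
stand [ 0.4523 -0.3365] -10.25 [0.942 0.97 ] free 0.4611 -0.2878
[[-0.0, 0.7], [0.5, 0.2], [0.1, 0.1], [0.3, -0.1], [-0.6, -0.2], [0.5, -0.7], [-1.7, 0.2], [0.1, -0.2]]
```

servo_tool(plan=[0.093,0.0085,0.0105,-0.03,1.7,0.093,0.0085,0.0105,-0.07,1.7,0.093,0.0085,0.0105,-0.11,1.7,0.093,0.0085,0.0105,-0.14,1.7,0.093,0.0085,0.0105,-0.14,1.7])

```text
t: 3.15
tcp_pos: [0.4503, -0.3429, 0.1457]
orientation: [-0.697, 0.711, -0.068, 0.065]
wrist_force: [0.4, 1.0, 0.3]
gripper_width: 0.0932
```

Run:
```python
from h import *
d=wrist("w4"); print(d["tcp"].round(4))
```

```text
[[ 0.9824 -0.0059  0.1868  0.4503]
 [-0.1869 -0.0184  0.9822 -0.3429]
 [-0.0023 -0.9998 -0.0192  0.1457]
 [ 0.      0.      0.      1.    ]]
```

View pics/w4.png

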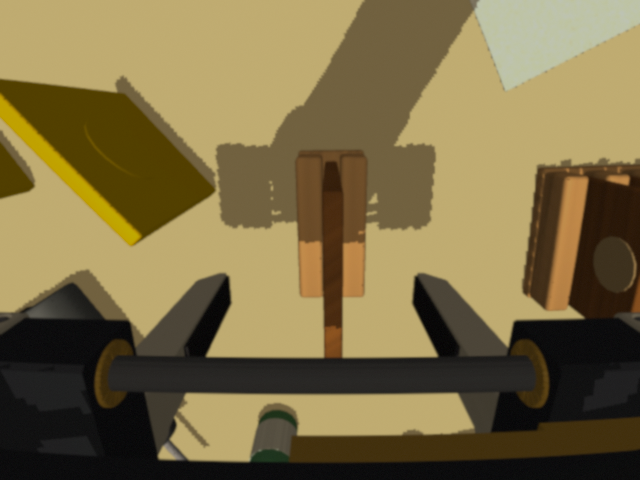

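servo_tool(plan=[0.093,0.005,0.0055,-0.015,0.5,0.093,0.005,0.0055,-0.026,0.5,0.093,0.005,0.0055,-0.026,0.5])

```text
t: 3.5
tcp_pos: [0.457, -0.3387, 0.1224]
orientation: [-0.697, 0.712, -0.063, 0.063]
wrist_force: [0.1, -0.6, 0.1]
gripper_width: 0.0925
```

servo_tool(plan=[0.0,-0.001,0.001,-0.003,0,0.0,-0.001,0.001,-0.003,0,0.0,-0.001,0.001,-0.003,0,0.0,-0.001,0.001,-0.003,0,0.0,-0.001,0.001,-0.003,0])

```text
t: 4.0
tcp_pos: [0.4561, -0.3379, 0.1197]
orientation: [-0.696, 0.712, -0.063, 0.064]
wrist_force: [1.3, -0.3, -0.1]
gripper_width: 0.0573
```

servo_tool(plan=[0.0,0,0,0,0,0.0,0,0,0,0,0.0,0,0,0,0])

```text
t: 4.3
tcp_pos: [0.4561, -0.3379, 0.1197]
orientation: [-0.696, 0.712, -0.063, 0.064]
wrist_force: [0.3, -0.1, -0.3]
gripper_width: 0.0339
```

servo_tool(plan=[0.0,0,0,0,0,0.0,0,0,0,0,0.0,0,0,0,0,0.0,0,0,0,0,0.0,0,0,0,0])

```text
t: 4.8
tcp_pos: [0.4562, -0.3374, 0.1197]
orientation: [-0.697, 0.712, -0.063, 0.063]
wrist_force: [1.0, 0.9, 1.4]
gripper_width: 0.0096
```

servo_tool(plan=[0.0,0,0,0,0,0.0,0,0,0.03,0,0.0,0,0,0.07,0,0.0,0,0,0.11,0,0.0,0,0,0.14,0])

```text
t: 5.3
tcp_pos: [0.4562, -0.3381, 0.2619]
orientation: [-0.696, 0.712, -0.063, 0.064]
wrist_force: [1.1, -0.1, -1.5]
gripper_width: 0.0098
```

Run:
```python
from h import *
d=wrist("w5"); print(d["tcp"].round(4))
c=cams()["side"]; cv2.imwrite("pics/side5.png",c["frame"][:,:,::-1])
```

```text
[[ 9.840e-01  2.000e-04  1.784e-01  4.562e-01]
 [-1.783e-01 -2.300e-02  9.837e-01 -3.381e-01]
 [ 4.300e-03 -9.997e-01 -2.260e-02  2.619e-01]
 [ 0.000e+00  0.000e+00  0.000e+00  1.000e+00]]
```

View pics/w5.png

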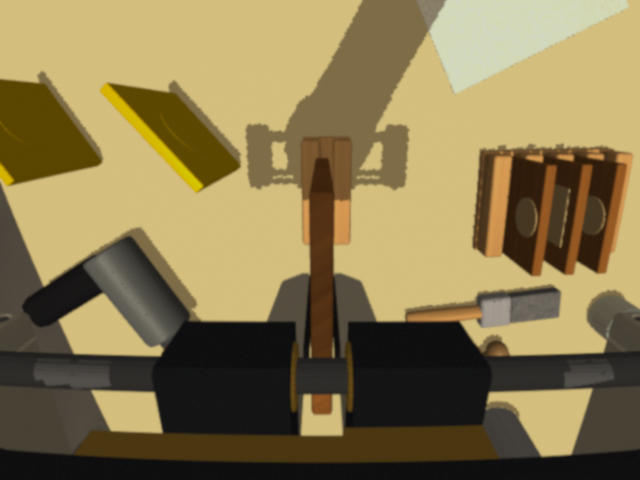

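View pics/side5.png

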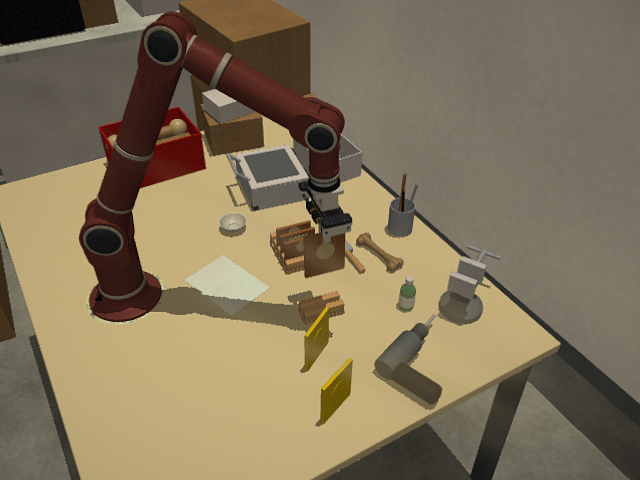

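servo_tool(plan=[0.0,0.01,0.04,0,0.5,0.0,0.02,0.085,0,1,0.0,0.03,0.13,0,1.5,0.0,0.04,0.175,0,2,0.0,0.05,0.22,0,2.4])

```text
t: 5.95
tcp_pos: [0.5053, -0.1163, 0.2587]
orientation: [-0.697, 0.714, -0.048, 0.048]
wrist_force: [1.2, -0.3, -2.0]
gripper_width: 0.0096
```

servo_tool(plan=[0.0,0.008,0.04,0,0,0.0,0.01,0.07,0,0,0.0,0.01,0.084,0,0,0.0,0.01,0.084,0,0])

```text
t: 6.35
tcp_pos: [0.5144, -0.0303, 0.257]
orientation: [-0.697, 0.714, -0.048, 0.046]
wrist_force: [-0.9, -0.2, -1.7]
gripper_width: 0.0096
```

Run:
```python
from h import *
d=wrist("w6"); print(d["tcp"].round(4))
T=d["tcp"][:3,:3]; print("yaw",np.degrees(np.arctan2(T[1,0],T[0,0])))
```

```text
[[ 0.9911 -0.0049  0.1327  0.5144]
 [-0.1327 -0.0225  0.9909 -0.0303]
 [-0.0019 -0.9997 -0.023   0.257 ]
 [ 0.      0.      0.      1.    ]]
yaw -7.628295907714598
```

View pics/w6.png

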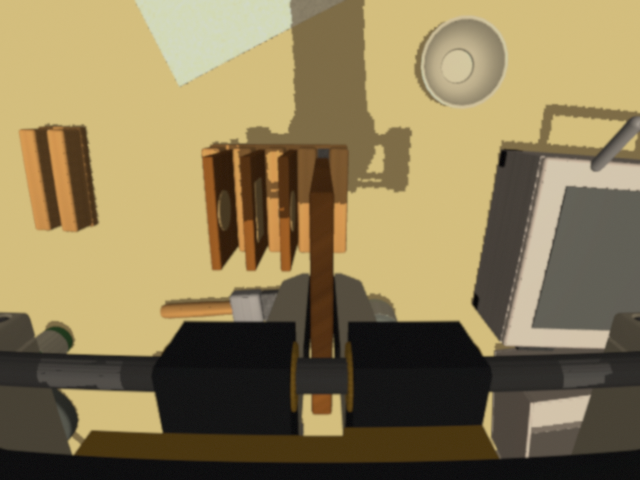

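```bash
cat > ov.py <<'E'
from h import *
import sys
n,ax,ay,x0,y0,w,h,f,sx,sy,syaw=sys.argv[1:12]
f=int(f);d=load(n);im=d["frame"][:,:,::-1].copy()
x0,y0,w,h=map(int,(x0,y0,w,h))
z=cv2.resize(im[y0:y0+h,x0:x0+w],None,fx=f,fy=f,interpolation=cv2.INTER_CUBIC)
def poly(P,col,close=True):
    u=(proj(d,P)-[x0,y0]+.5)*f-.5
    cv2.polylines(z,[np.round(u).astype(int)],close,col,1,cv2.LINE_AA)
# slot
sx,sy,a=float(sx),float(sy),np.radians(float(syaw)); c,s=np.cos(a),np.sin(a)
Wt=lambda P:np.array([[sx+c*p[0]-s*p[1],sy+s*p[0]+c*p[1],p[2]] for p in P])
rect=lambda hx,y0,y1,zz:[(-hx,y0,zz),(-hx,y1,zz),(hx,y1,zz),(hx,y0,zz)]
poly(Wt(rect(.056,-.0065,.0065,.012)),(255,0,0))
poly(Wt(rect(.06,.007,.027,.042)),(0,255,0)); poly(Wt(rect(.06,-.027,-.007,.042)),(0,255,0))
# board in tool: x center ax, top/bottom along tool y, 
ax,ay=float(ax),float(ay); T=d["tcp"]
B=lambda P:np.array([(T@np.array([*p,1]))[:3] for p in P])
for yy in (ay-.135,ay): poly(B([(ax-.055,yy,-.005),(ax-.055,yy,.005),(ax+.055,yy,.005),(ax+.055,yy,-.005)]),(0,0,255))
cv2.imwrite(f"pics/{n}_ov.png",z)
print("board bottom centre",B([(ax,ay,0)])[0].round(4))
E
python3 ov.py w6 -0.0011 0.1077 190 130 170 150 4 .5158 -.034 -7.9
```

```text
board bottom centre [ 0.5128 -0.0326  0.1494]
```

View pics/w6_ov.png

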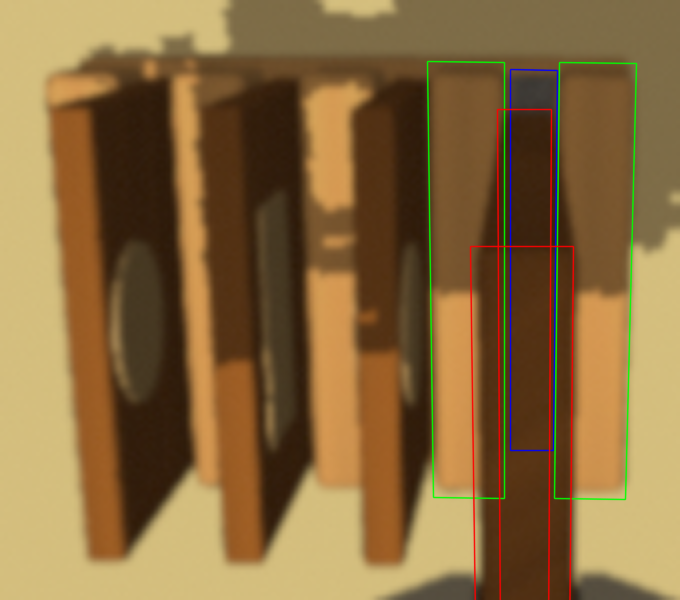

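servo_tool(plan=[0.0,0.003,-0.002,0,-0.3,0.0,0.003,-0.002,-0.03,-0.3,0.0,0.003,-0.002,-0.06,-0.3,0.0,0.003,-0.002,-0.09,-0.3,0.0,0.003,-0.002,-0.09,-0.3])

```text
t: 6.9
tcp_pos: [0.5143, -0.0376, 0.1641]
orientation: [-0.696, 0.715, -0.056, 0.048]
wrist_force: [0.0, 0.0, -1.8]
gripper_width: 0.0101
```

```bash
python3 - <<'E'
from h import *
d=wrist("w7"); print(d["tcp"].round(4))
T=d["tcp"][:3,:3]; print("yaw",np.degrees(np.arctan2(T[1,0],T[0,0])))
E
python3 ov.py w7 -0.0011 0.1077 190 130 170 150 4 .5158 -.034 -7.9
```

```text
[[ 0.9893 -0.0135  0.1455  0.5143]
 [-0.1458 -0.0256  0.989  -0.0376]
 [-0.0097 -0.9996 -0.0273  0.1641]
 [ 0.      0.      0.      1.    ]]
yaw -8.385865627976582
board bottom centre [ 0.5117 -0.0402  0.0564]
```

View pics/w7_ov.png

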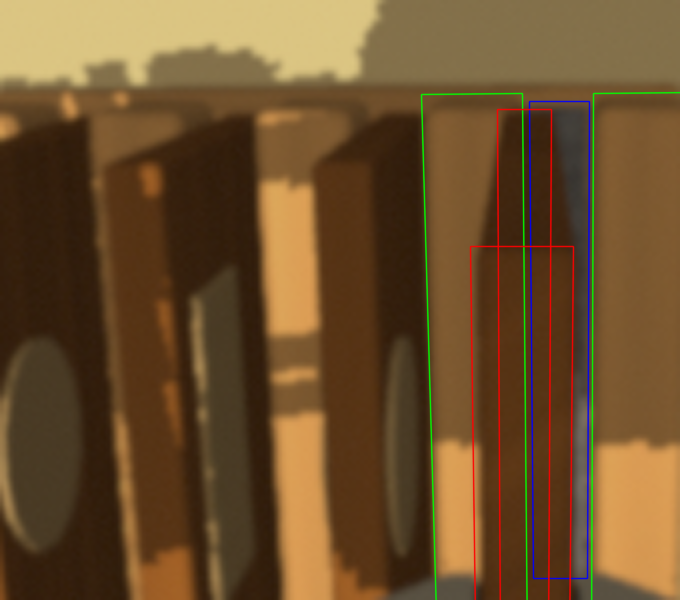

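servo_tool(plan=[0.0,0.004,0.0055,0,0.5,0.0,0.004,0.0055,0,0.5,0.0,0.004,0.0055,0,0.5])

```text
t: 7.25
tcp_pos: [0.5213, -0.0321, 0.1676]
orientation: [-0.696, 0.715, -0.05, 0.047]
wrist_force: [1.3, 0.3, -2.0]
gripper_width: 0.01
```

servo_tool(plan=[0.0,0,0,0,0,0.0,0,0,0,0])

```text
t: 7.45
tcp_pos: [0.5218, -0.0321, 0.1684]
orientation: [-0.696, 0.715, -0.049, 0.048]
wrist_force: [-0.3, -0.4, -1.5]
gripper_width: 0.0098
```

```bash
python3 - <<'E'
from h import *
d=wrist("w8"); print(d["tcp"].round(4))
T=d["tcp"][:3,:3]; print("yaw",np.degrees(np.arctan2(T[1,0],T[0,0])))
E
python3 ov.py w8 -0.0011 0.1077 190 130 170 150 4 .5158 -.034 -7.9
```

```text
[[ 9.906e-01 -3.900e-03  1.366e-01  5.218e-01]
 [-1.366e-01 -2.580e-02  9.903e-01 -3.210e-02]
 [-3.000e-04 -9.997e-01 -2.610e-02  1.684e-01]
 [ 0.000e+00  0.000e+00  0.000e+00  1.000e+00]]
yaw -7.8526970140997765
board bottom centre [ 0.5203 -0.0347  0.0607]
```

View pics/w8_ov.png

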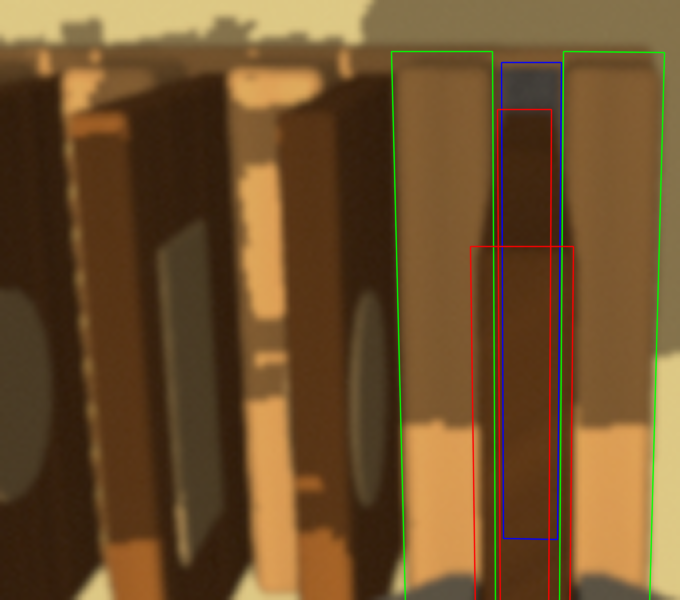

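servo_tool(plan=[0.0,-0.003,0.0,0,0,0.0,-0.003,0.0,-0.005,0,0.0,-0.003,0.0,-0.01,0,0.0,-0.003,0.0,-0.014,0,0.0,-0.003,0,-0.014,0])

```text
t: 8.0
tcp_pos: [0.5179, -0.032, 0.1532]
orientation: [-0.696, 0.715, -0.05, 0.047]
wrist_force: [-1.6, 0.2, -1.2]
gripper_width: 0.0094
```

```bash
python3 - <<'E'
from h import *
d=wrist("w9"); print(d["tcp"].round(4))
T=d["tcp"][:3,:3]; print("yaw",np.degrees(np.arctan2(T[1,0],T[0,0])))
E
python3 ov.py w9 -0.0011 0.1077 190 130 170 150 4 .5158 -.034 -7.9
```

```text
[[ 0.9906 -0.0065  0.1365  0.5179]
 [-0.1366 -0.0258  0.9903 -0.032 ]
 [-0.0029 -0.9996 -0.0264  0.1532]
 [ 0.      0.      0.      1.    ]]
yaw -7.850284274553357
board bottom centre [ 0.5161 -0.0347  0.0455]
```

View pics/w9_ov.png

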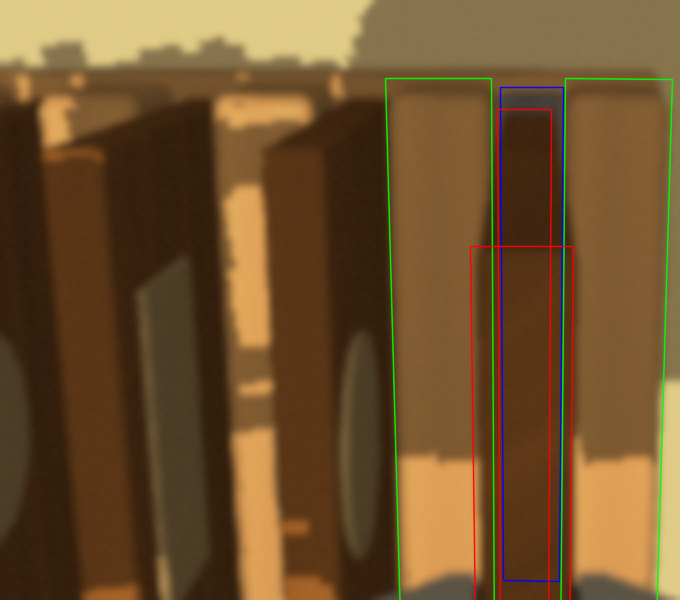

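servo_tool(plan=[0.0,0,0,-0.004,0,0.0,0,0,-0.008,0,0.0,0,0,-0.012,0,0.0,0,0,-0.016,0,0.0,0,0,-0.016,0])

```text
t: 8.55
tcp_pos: [0.5177, -0.032, 0.1369]
orientation: [-0.696, 0.715, -0.05, 0.047]
wrist_force: [-0.6, 1.3, -2.1]
gripper_width: 0.01
```

servo_tool(plan=[0.0,0,0,-0.004,0,0.0,0,0,-0.008,0,0.0,0,0,-0.012,0,0.0,0,0,-0.0155,0,0.0,0,0,-0.0155,0])

```text
t: 9.05
tcp_pos: [0.5173, -0.032, 0.1208]
orientation: [-0.696, 0.715, -0.051, 0.046]
wrist_force: [-0.2, 0.3, -2.8]
gripper_width: 0.0103
```

servo_tool(plan=[0.0,0,0,-0.001,0,0.0,0,0,-0.0015,0,0.0,0,0,-0.0015,0])

```text
t: 9.35
tcp_pos: [0.5175, -0.032, 0.12]
orientation: [-0.696, 0.715, -0.05, 0.046]
wrist_force: [-2.2, -0.2, 3.8]
gripper_width: 0.0096
```

servo_tool(plan=[0.06,0,0,0,0,0.06,0,0,0,0,0.06,0,0,0,0,0.06,0,0,0,0,0.06,0,0,0,0])

```text
t: 9.85
tcp_pos: [0.5175, -0.032, 0.1199]
orientation: [-0.696, 0.715, -0.05, 0.046]
wrist_force: [0.3, 1.4, 0.2]
gripper_width: 0.0455
```

servo_tool(plan=[0.06,0,0,0,0,0.06,0,0,0.01,0,0.06,0,0,0.03,0,0.06,0,0,0.06,0,0.06,0,0,0.09,0])

```text
t: 10.35
tcp_pos: [0.5173, -0.0321, 0.2113]
orientation: [-0.696, 0.715, -0.051, 0.046]
wrist_force: [0.5, -0.3, -0.2]
gripper_width: 0.0601
```

```bash
python3 - <<'E'
from h import *
d=wrist("w10"); print(d["tcp"].round(4))
T=d["tcp"][:3,:3]; print("yaw",np.degrees(np.arctan2(T[1,0],T[0,0])))
c=cams()
for n in c: cv2.imwrite(f"pics/{n}10.png",c[n]["frame"][:,:,::-1])
cv2.imwrite("pics/s10z.png",cv2.resize(c["scene"]["frame"][220:340,270:420,::-1],None,fx=5,fy=5,interpolation=cv2.INTER_CUBIC))
E
python3 ov.py w10 0 0.1077 190 130 170 150 4 .5158 -.034 -7.9
```

```text
[[ 0.9906 -0.0081  0.1366  0.5173]
 [-0.1367 -0.0258  0.9903 -0.0321]
 [-0.0045 -0.9996 -0.0266  0.2113]
 [ 0.      0.      0.      1.    ]]
yaw -7.858054004164716
board bottom centre [ 0.5164 -0.0348  0.1037]
```

View pics/w10.png

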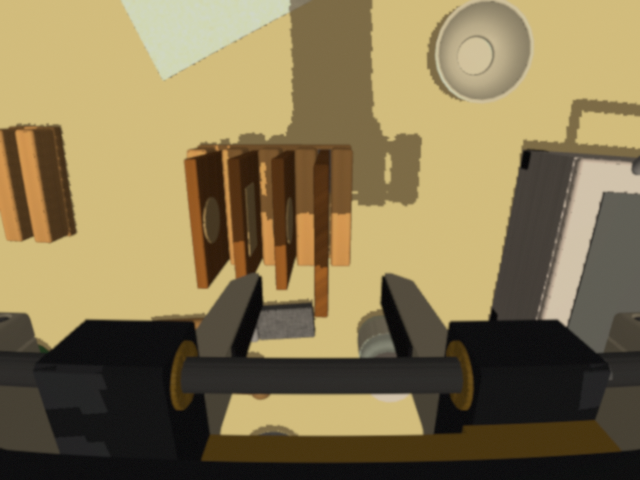

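View pics/s10z.png

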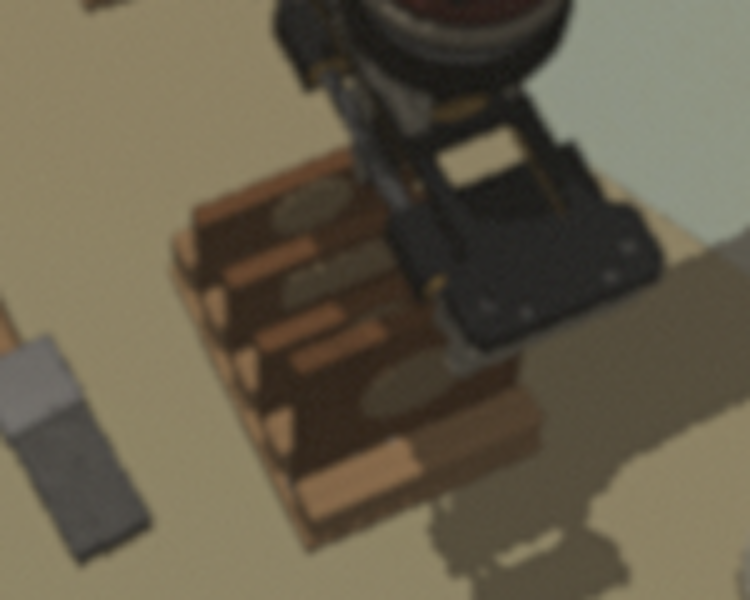

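View pics/side10.png

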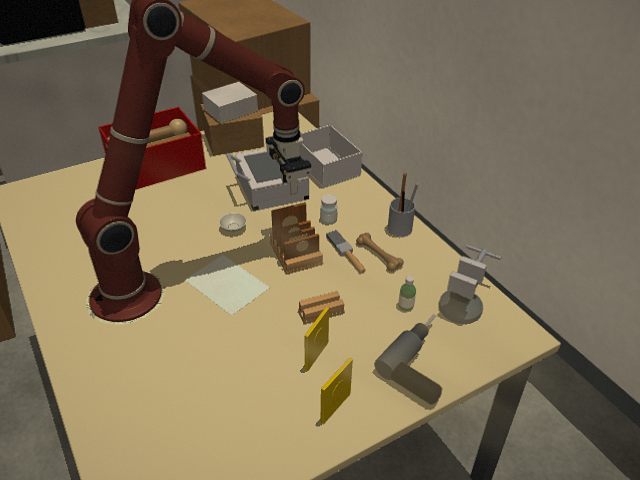

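Run:
```python
from h import *
d=load("w10"); im=d["frame"][:,:,::-1].copy()
a=np.radians(-7.9);c,s=np.cos(a),np.sin(a); x0,y0,f=270,140,4
z=cv2.resize(im[y0:y0+190,x0:x0+110],None,fx=f,fy=f,interpolation=cv2.INTER_CUBIC)[:600*2]
for zz,col in((.147,(0,0,255)),(.157,(255,0,0))):
    P=[[.5158+c*x-s*y,-.034+s*x+c*y,zz] for x,y in[(-.055,-.005),(-.055,.005),(.055,.005),(.055,-.005)]]
    cv2.polylines(z,[np.round((proj(d,P)-[x0,y0]+.5)*f).astype(int)],True,col,1)
cv2.imwrite("pics/w10c.png",cv2.resize(z,None,fx=.78,fy=.78))
```

```text
(no output)
```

View pics/w10c.png

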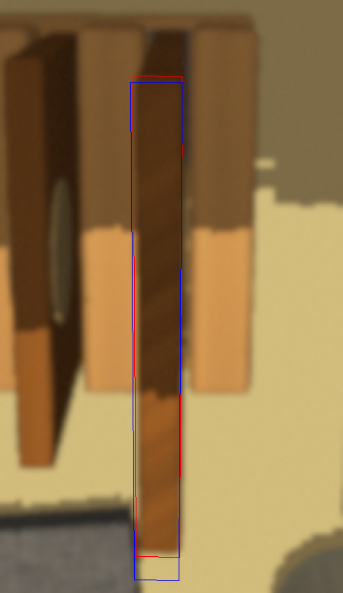

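Red overlay (z = 0.147 m) matches the board's top, so the board is fully down in the slot and centred to about 1 mm. Next is the case lid.

servo_tool(plan=[0.06,-0.01,0.03,0.02,-8,0.06,-0.02,0.07,0.04,-16,0.06,-0.03,0.11,0.06,-24,0.06,-0.04,0.15,0.07,-32,0.06,-0.05,0.19,0.08,-40])

```text
t: 11.0
tcp_pos: [0.4678, 0.1592, 0.2921]
orientation: [-0.637, 0.654, -0.292, 0.285]
wrist_force: [0.9, -0.8, -0.5]
gripper_width: 0.0597
```

servo_tool(plan=[0.06,0,0.02,0,-8,0.06,0,0.04,0,-16,0.06,0,0.06,0,-24,0.06,0,0.08,0,-32,0.06,0,0.09,0,-40])

```text
t: 11.5
tcp_pos: [0.4665, 0.2514, 0.2907]
orientation: [-0.499, 0.515, -0.5, 0.486]
wrist_force: [-0.8, -0.1, -0.3]
gripper_width: 0.0598
```

Run:
```python
from h import *
d=wrist("w11"); print(d["tcp"].round(4))
T=d["tcp"][:3,:3]; print("yaw",np.degrees(np.arctan2(T[1,0],T[0,0])))
from workcell import env; print(env.get_state()["joints"].round(2))
```

```text
[[ 0.0287 -0.0298  0.9991  0.4665]
 [-0.9996 -0.002   0.0287  0.2514]
 [ 0.0012 -0.9996 -0.0298  0.2907]
 [ 0.      0.      0.      1.    ]]
yaw -88.35371965509913
[-0.83  0.4   0.44  1.64 -0.19  1.17 -0.31]
```

View pics/w11.png

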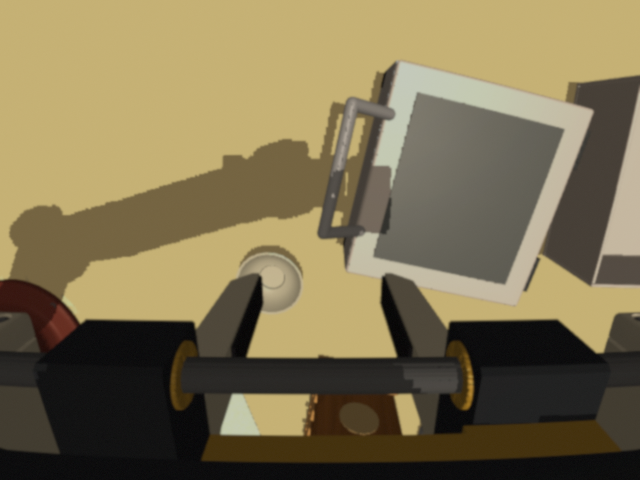

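servo_tool(plan=[0.06,0.009,0.036,0,-6,0.06,0.009,0.036,-0.03,-12,0.06,0.009,0.036,-0.06,-12,0.06,0.009,0.036,-0.08,-12,0.06,0.009,0.036,-0.08,-12])

```text
t: 12.05
tcp_pos: [0.4729, 0.2871, 0.207]
orientation: [0.443, -0.463, 0.551, -0.535]
wrist_force: [-0.4, -0.7, -0.2]
gripper_width: 0.0598
```

Run:
```python
from h import *
d=wrist("w12"); print(d["tcp"].round(4))
T=d["tcp"][:3,:3]; print("yaw",np.degrees(np.arctan2(T[1,0],T[0,0])))
```

```text
[[-1.802e-01 -3.680e-02  9.829e-01  4.729e-01]
 [-9.836e-01 -1.000e-04 -1.803e-01  2.871e-01]
 [ 6.700e-03 -9.993e-01 -3.620e-02  2.070e-01]
 [ 0.000e+00  0.000e+00  0.000e+00  1.000e+00]]
yaw -100.38189341121335
```

View pics/w12.png

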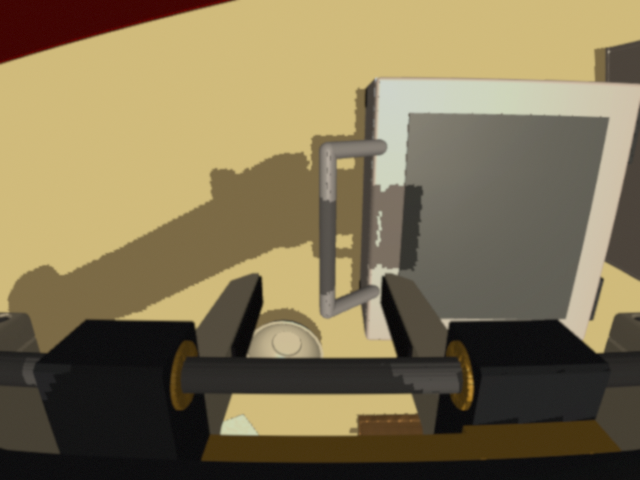

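Run:
```python
from h import *
a,b,S,D=[load(n) for n in("w11","w12","scene","side")]
z5=lambda *p:px((220,130),6,p); z6=lambda *p:px((320,360),4,p)
# which end: image top in w11/w12?
for d in(a,b): print(proj(d,[[.4643,.2279,.1275],[.4867,.3476,.1275]]).round(0).tolist())
for nm,u,v,s,t in(("n",(352,103),(328,151),z6(547,82),z5(103,262)),("f",(324,234),(328,310),z6(690,347),z5(48,145))):
    print(nm,tri([(a,u),(b,v)]),tri([(a,u),(b,v),(S,s),(D,t)]))
```

```text
[[323.0, 236.0], [353.0, 105.0]]
[[328.0, 314.0], [330.0, 152.0]]
n (array([0.48545619, 0.34893774, 0.1310426 ]), [np.float64(0.29756175820706604), np.float64(0.3905153434448999)]) (array([0.48164627, 0.30303193, 0.10014513]), [np.float64(51.629312628232256), np.float64(56.94158566394681), np.float64(47.38393236015283), np.float64(6.536706208498919)])
f (array([0.46445343, 0.2282829 , 0.12266275]), [np.float64(0.3982078982876747), np.float64(0.49346788343463227)]) (array([0.47758856, 0.2936502 , 0.19320956]), [np.float64(58.46465014045705), np.float64(42.96780735396005), np.float64(38.93121915825241), np.float64(7.7544280247964394)])
```

servo_tool(plan=[0.06,0.0015,0.001,-0.02,0,0.06,0.0015,0.001,-0.04,0,0.06,0.0015,0.001,-0.055,0,0.06,0.0015,0.001,-0.07,0,0.06,0.0015,0.001,-0.07,0])

```text
t: 12.6
tcp_pos: [0.4754, 0.2882, 0.1386]
orientation: [0.443, -0.462, 0.551, -0.535]
wrist_force: [-0.1, -0.6, -0.1]
gripper_width: 0.0599
```

servo_tool(plan=[0.06,0,0,-0.01,0,0.06,0,0,-0.02,0,0.06,0,0,-0.029,0,0.06,0,0,-0.03,0,0.06,0,0,-0.03,0])

```text
t: 13.1
tcp_pos: [0.4754, 0.2881, 0.1083]
orientation: [0.443, -0.462, 0.551, -0.535]
wrist_force: [0.7, 0.0, 0.1]
gripper_width: 0.0601
```

Run:
```python
from h import *
d=wrist("w13"); print(d["tcp"].round(4))
c=cams()["side"]
cv2.imwrite("pics/s13z.png",cv2.resize(c["frame"][100:220,200:340,::-1],None,fx=5,fy=5,interpolation=cv2.INTER_CUBIC))
```

```text
[[-1.802e-01 -3.510e-02  9.830e-01  4.754e-01]
 [-9.836e-01  9.000e-04 -1.802e-01  2.881e-01]
 [ 5.500e-03 -9.994e-01 -3.470e-02  1.083e-01]
 [ 0.000e+00  0.000e+00  0.000e+00  1.000e+00]]
```

View pics/s13z.png

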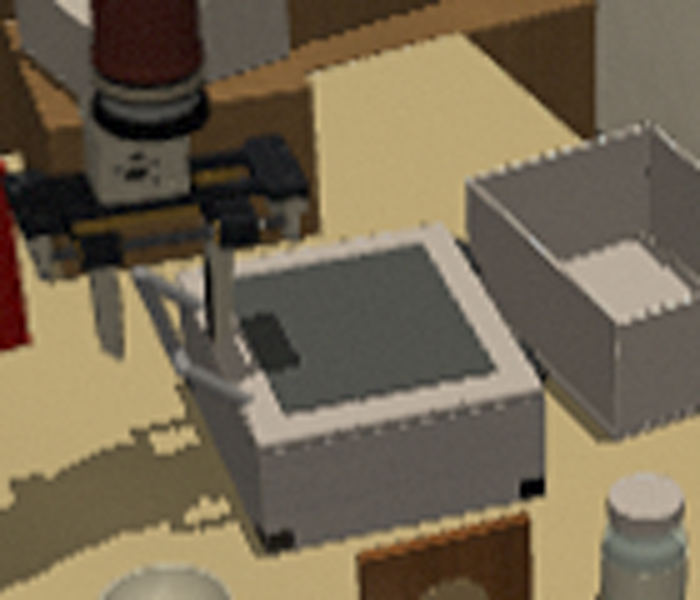

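View pics/w13.png

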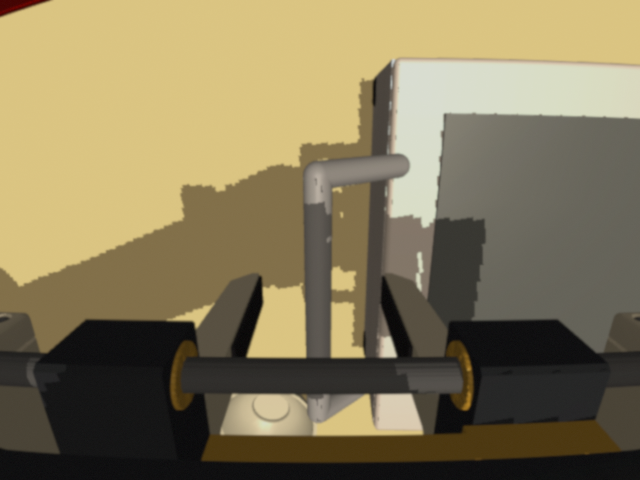

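Bar runs between the fingers, at x = 318 in the wrist view. I'll close on it.

servo_tool(plan=[0.0,0,0,0,0,0.0,0,0,0,0,0.0,0,0,0,0,0.0,0,0,0,0,0.0,0,0,0,0])

```text
t: 13.75
tcp_pos: [0.4758, 0.2884, 0.109]
orientation: [0.444, -0.461, 0.551, -0.535]
wrist_force: [-0.9, -0.5, -0.2]
gripper_width: 0.0248
```

servo_tool(plan=[0.0,0,0,0,0,0.0,0,0,0,0,0.0,0,0,0,0])

```text
t: 14.05
tcp_pos: [0.4739, 0.2887, 0.1088]
orientation: [0.443, -0.463, 0.552, -0.534]
wrist_force: [-4.9, 0.1, 3.8]
gripper_width: 0.011
```

Run:
```python
import numpy as np
R=np.hypot(.234,.042);f=np.arctan2(.042,.234)
for t in range(0,61,3):
    a=f+np.radians(t);d=R*(np.cos(f)-np.cos(a));z=R*(np.sin(a)-np.sin(f));print(t,(d*.984).round(4),(-d*.179).round(4),z.round(4))
```

```text
0 0.0 -0.0 0.0
3 0.0025 -0.0005 0.0122
6 0.0056 -0.001 0.0242
9 0.0093 -0.0017 0.0361
12 0.0136 -0.0025 0.0477
15 0.0185 -0.0034 0.0591
18 0.024 -0.0044 0.0703
21 0.0301 -0.0055 0.0811
24 0.0367 -0.0067 0.0915
27 0.0439 -0.008 0.1017
30 0.0515 -0.0094 0.1114
33 0.0597 -0.0109 0.1207
36 0.0683 -0.0124 0.1295
39 0.0773 -0.0141 0.1379
42 0.0868 -0.0158 0.1458
45 0.0967 -0.0176 0.1532
48 0.1069 -0.0194 0.16
51 0.1175 -0.0214 0.1663
54 0.1283 -0.0233 0.172
57 0.1395 -0.0254 0.1771
60 0.1509 -0.0275 0.1816
```

servo_tool(plan=[0.0,0.0025,-0.0005,0.012,0,0.0,0.0056,-0.001,0.024,0,0.0,0.0093,-0.0017,0.036,0,0.0,0.0136,-0.0025,0.0477,0,0.0,0.0136,-0.0025,0.0477,0])

```text
t: 14.55
tcp_pos: [0.4875, 0.2862, 0.1577]
orientation: [0.443, -0.462, 0.552, -0.534]
wrist_force: [-2.9, 0.5, -1.0]
gripper_width: 0.011
```

servo_tool(plan=[0.0,0.005,-0.001,0.0114,0,0.0,0.0105,-0.002,0.0226,0,0.0,0.0165,-0.003,0.0334,0,0.0,0.0231,-0.0042,0.0438,0,0.0,0.0303,-0.0055,0.054,0])

```text
t: 15.05
tcp_pos: [0.5164, 0.2809, 0.2112]
orientation: [0.442, -0.464, 0.553, -0.533]
wrist_force: [-1.4, 0.7, -1.1]
gripper_width: 0.011
```

Run:
```python
from h import *
c=cams()["side"]
cv2.imwrite("pics/s14z.png",cv2.resize(c["frame"][80:220,200:340,::-1],None,fx=4,fy=4,interpolation=cv2.INTER_CUBIC))
d=wrist("w14"); print(d["tcp"].round(4))
```

```text
[[-0.1801 -0.0397  0.9828  0.5172]
 [-0.9836  0.0035 -0.1801  0.2808]
 [ 0.0037 -0.9992 -0.0396  0.2124]
 [ 0.      0.      0.      1.    ]]
```

View pics/s14z.png

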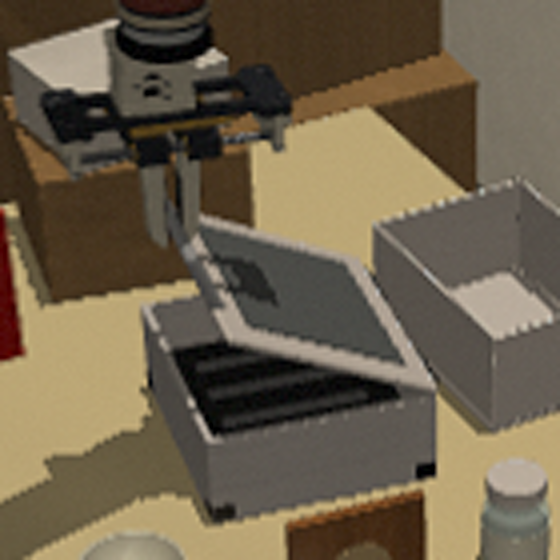

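servo_tool(plan=[0.0,0.0076,-0.0014,0.0095,0,0.0,0.0158,-0.0029,0.0185,0,0.0,0.0244,-0.0044,0.0273,0,0.0,0.0334,-0.0061,0.0357,0,0.0,0.043,-0.0078,0.0435,0])

```text
t: 15.7
tcp_pos: [0.5564, 0.2736, 0.2551]
orientation: [0.441, -0.465, 0.554, -0.531]
wrist_force: [-8.6, -0.4, 6.6]
gripper_width: 0.0108
```

servo_tool(plan=[0.0,0,0,0,0,0.0,0,0,0,0])

```text
t: 15.9
tcp_pos: [0.5556, 0.2737, 0.2545]
orientation: [0.44, -0.466, 0.555, -0.53]
wrist_force: [-4.5, 0.4, 1.8]
gripper_width: 0.0114
```

Run:
```python
from h import *
d=wrist("w15"); print(d["tcp"].round(4))
from workcell import env; s=env.get_state(); print(s["wrist_force"],s["torque"])
c=cams()["side"]
cv2.imwrite("pics/s15z.png",cv2.resize(c["frame"][60:220,200:340,::-1],None,fx=4,fy=4,interpolation=cv2.INTER_CUBIC))
```

```text
[[-0.178  -0.0498  0.9828  0.5556]
 [-0.984   0.0031 -0.1781  0.2737]
 [ 0.0059 -0.9988 -0.0495  0.2545]
 [ 0.      0.      0.      1.    ]]
[-4.61205385 -0.28869123  0.99705043] [-0.03343363  1.09057972 -0.05509968]
```

View pics/s15z.png

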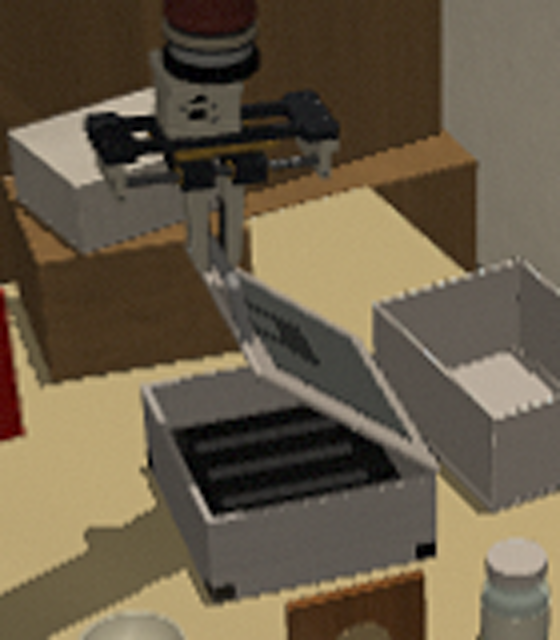

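View pics/w15.png

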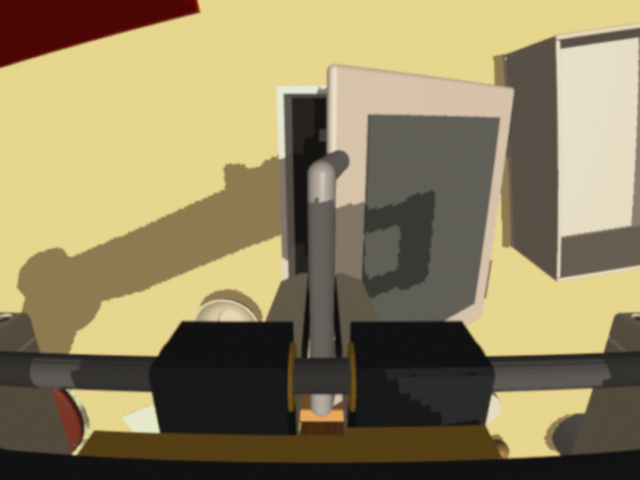

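servo_tool(plan=[0.0,0.008,-0.0015,0.0065,0,0.0,0.0165,-0.003,0.0125,0,0.0,0.0252,-0.0045,0.0183,0,0.0,0.0322,-0.0058,0.0225,0,0.0,0.0394,-0.007,0.0266,0])

```text
t: 16.55
tcp_pos: [0.5954, 0.2665, 0.2824]
orientation: [0.44, -0.466, 0.555, -0.53]
wrist_force: [-4.9, 0.7, 5.1]
gripper_width: 0.011
```

servo_tool(plan=[0.0,0,0,0,0])

```text
t: 16.65
tcp_pos: [0.5976, 0.266, 0.2835]
orientation: [0.441, -0.464, 0.554, -0.532]
wrist_force: [-1.9, 1.0, 1.0]
gripper_width: 0.0109
```

Run:
```python
from h import *
d=wrist("w16"); print(d["tcp"].round(4))
from workcell import env; s=env.get_state(); print(s["wrist_force"],s["torque"])
c=cams()["side"]; pickle.dump(c,open("pics/side16.pkl","wb"))
cv2.imwrite("pics/s16z.png",cv2.resize(c["frame"][60:220,200:340,::-1],None,fx=4,fy=4,interpolation=cv2.INTER_CUBIC))
```

```text
[[-0.1789 -0.0455  0.9828  0.5976]
 [-0.9838  0.0036 -0.179   0.266 ]
 [ 0.0046 -0.999  -0.0454  0.2835]
 [ 0.      0.      0.      1.    ]]
[-3.00141778  0.3314044   2.82691233] [-0.02115301  0.75812641 -0.03197122]
```

View pics/s16z.png

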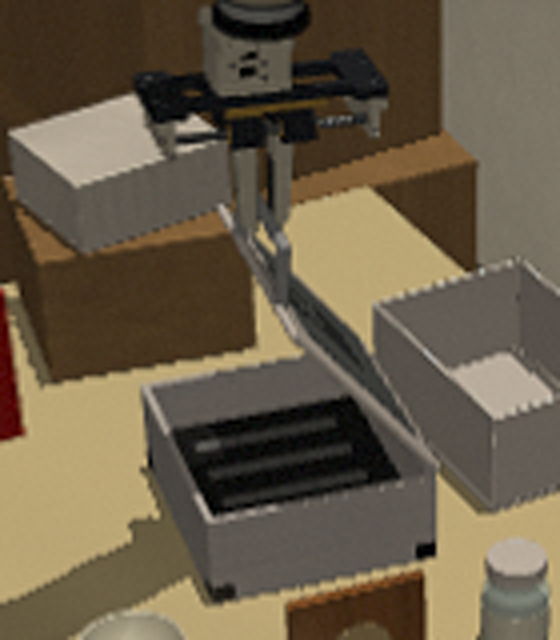

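View pics/w16.png

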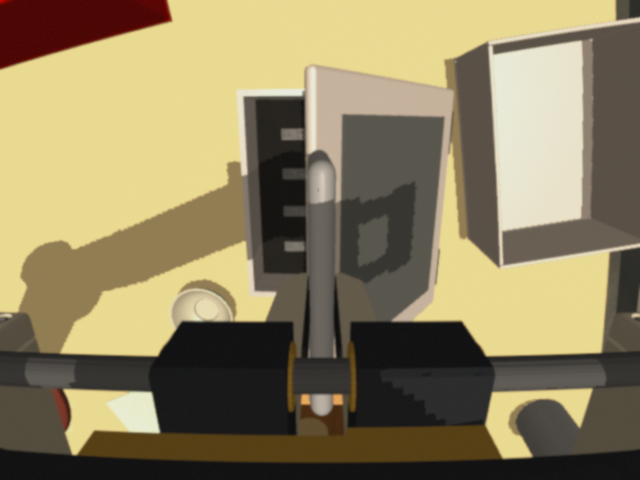

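servo_tool(plan=[0.0,0.007,-0.0013,0.0035,0,0.0,0.014,-0.0026,0.0065,0,0.0,0.02,-0.0037,0.009,0,0.0,0.026,-0.0047,0.0113,0,0.0,0.026,-0.0047,0.0113,0])

```text
t: 17.3
tcp_pos: [0.6239, 0.2611, 0.2949]
orientation: [0.441, -0.464, 0.554, -0.532]
wrist_force: [-2.7, 0.1, 4.8]
gripper_width: 0.0111
```

servo_tool(plan=[0.0,0,0,0,0,0.0,0,0,0,0])

```text
t: 17.5
tcp_pos: [0.6246, 0.261, 0.2952]
orientation: [0.442, -0.464, 0.554, -0.532]
wrist_force: [-3.1, 0.2, 4.7]
gripper_width: 0.0111
```

Run:
```python
from h import *
d=wrist("w17"); print(d["tcp"].round(4))
from workcell import env; s=env.get_state(); print(s["wrist_force"],s["torque"],s["t"])
c=cams()
for n in c:
  pickle.dump(c[n],open(f"pics/{n}17.pkl","wb")); cv2.imwrite(f"pics/{n}17.png",c[n]["frame"][:,:,::-1])
cv2.imwrite("pics/s17z.png",cv2.resize(c["side"]["frame"][80:210,210:340,::-1],None,fx=4.6,fy=4.6,interpolation=cv2.INTER_CUBIC))
```

```text
[[-0.1792 -0.0435  0.9829  0.6246]
 [-0.9838  0.0035 -0.1792  0.261 ]
 [ 0.0044 -0.999  -0.0434  0.2952]
 [ 0.      0.      0.      1.    ]]
[-3.21298061  0.26814165  4.36281533] [-0.06734368  0.92210684  0.01194437] 17.55
```

View pics/s17z.png

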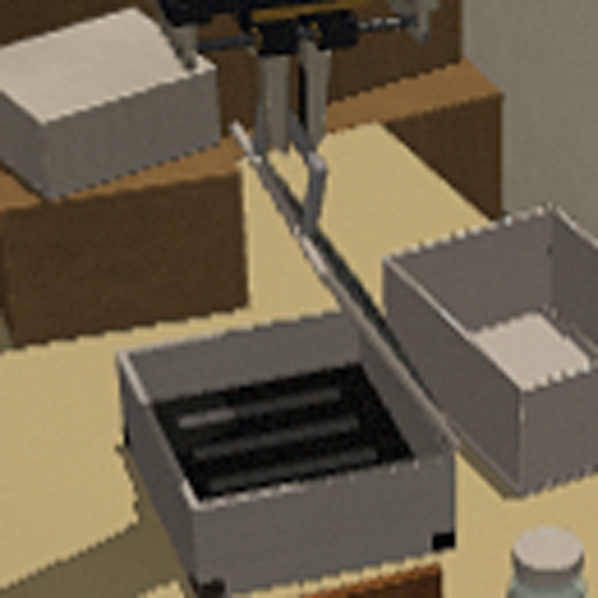

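View pics/w17.png

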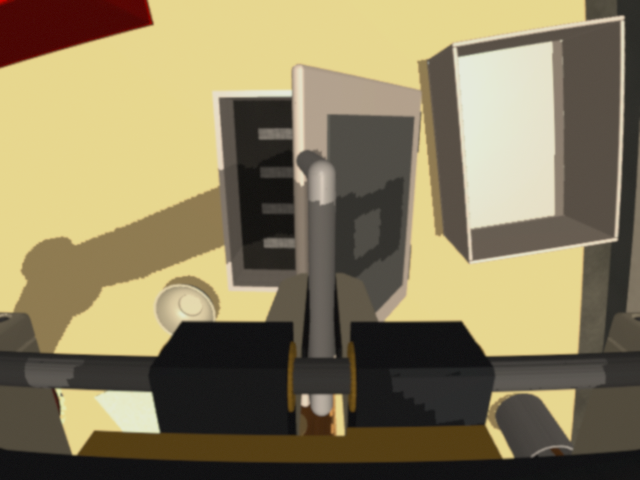

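View pics/scene17.png

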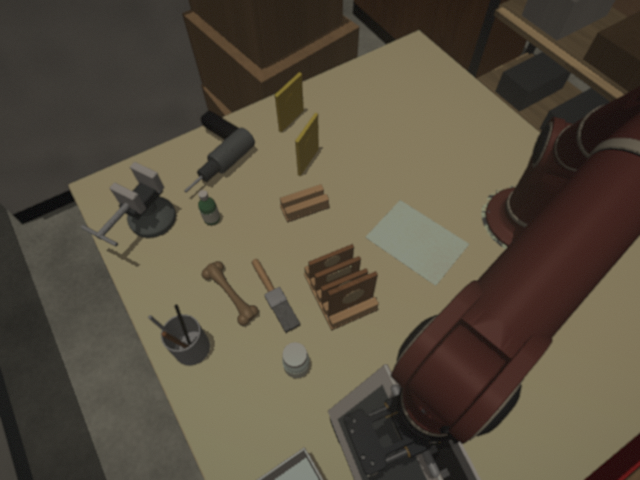

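```bash
cat > ang.py <<'E'
from h import *
import sys
n,sn=sys.argv[1:3]
w=load(n); sd=load(sn); sd=sd.get("side",sd)
h=np.array([.7055,.2465,.0855]); a=np.radians(-10.2); X=np.array([np.cos(a),np.sin(a),0]);Y=np.array([-np.sin(a),np.cos(a),0]);Z=np.array([0,0,1.])
def lp(f,y,up,t): # f in front of hinge
    t=np.radians(t); return h+y*Y+(-f*np.cos(t)+up*np.sin(t))*X+(f*np.sin(t)+up*np.cos(t))*Z
g=(w["tcp"]@np.array([0,-.0188,0,1]))[:3]; r=g-h
print("grasp: angle",np.degrees(np.arctan2(r[2],-r@X))-10.18,"R",np.hypot(r[2],r@X))
for d,nm,(x0,y0,W,H,f) in((w,"w",(200,40,260,250,3)),(sd,"s",(210,80,130,130,4.6))):
    z=cv2.resize(d["frame"][y0:y0+H,x0:x0+W,::-1],None,fx=f,fy=f,interpolation=cv2.INTER_CUBIC).copy()
    for t,col in((55,(0,0,255)),(60,(0,255,0)),(65,(255,0,0))):
        P=[lp(.2,-.11,.008,t),lp(.2,.11,.008,t),lp(0,.11,.008,t),lp(0,-.11,.008,t)]
        for Q,cl in((P,1),([lp(.2,-.06,.004,t),lp(.234,-.06,.042,t),lp(.234,.06,.042,t),lp(.2,.06,.004,t)],0)):
            u=(proj(d,Q)-[x0,y0]+.5)*f-.5; cv2.polylines(z,[np.round(u).astype(int)],bool(cl),col,1,cv2.LINE_AA)
    cv2.imwrite(f"pics/ang_{n}_{nm}.png",z)
E
python3 ang.py w17 side17
```

```text
grasp: angle 60.22520597358869 R 0.24251351703999957
```

View pics/ang_w17_w.png

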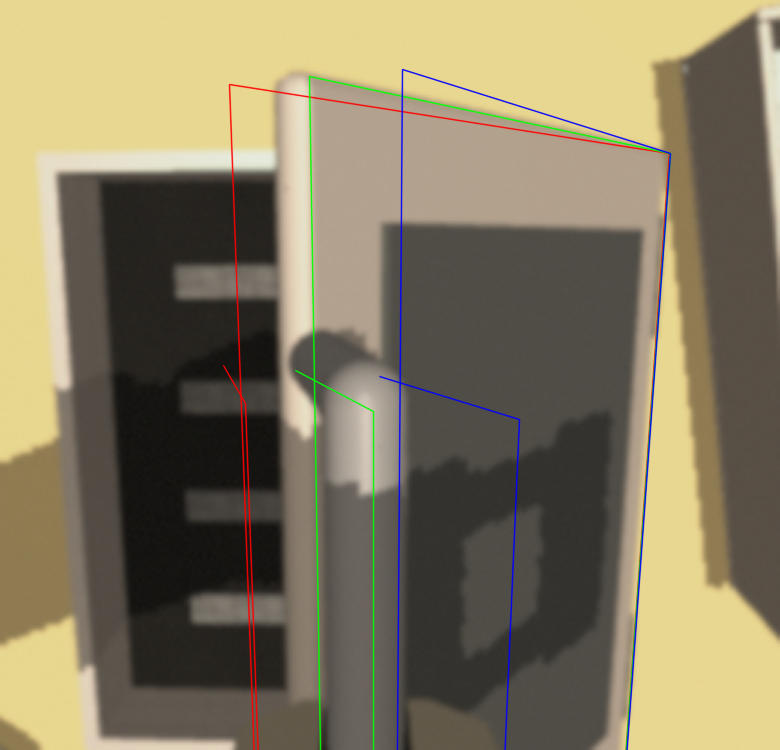

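View pics/ang_w17_s.png

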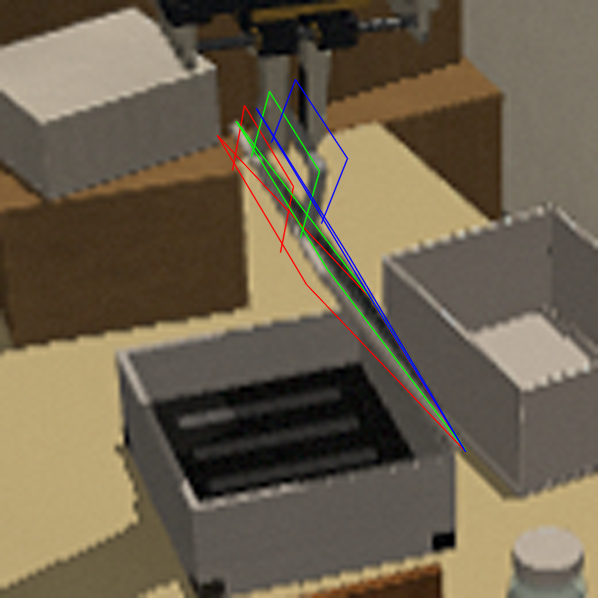

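servo_tool(plan=[0.0,0,0,0,0,0.0,0,0,0,0,0.0,0,0,0,0,0.0,0,0,0,0,0.0,0,0,0,0])

```text
t: 18.15
tcp_pos: [0.6241, 0.2611, 0.2949]
orientation: [0.442, -0.464, 0.554, -0.532]
wrist_force: [-2.4, -0.1, 4.1]
gripper_width: 0.0114
```

```bash
python3 - <<'E'
from h import *
d=wrist("w18"); print(d["tcp"][:3,3].round(4)); c=cams(); pickle.dump(c["side"],open("pics/side18.pkl","wb"))
a=load("w17")["frame"].astype(int); print(np.abs(a-d["frame"]).mean())
from workcell import env; s=env.get_state(); print(s["wrist_force"],s["joint_velocities"].round(4))
# board top overlay in side view
z=c["side"]["frame"][190:280,255:345,::-1]; z=cv2.resize(z,None,fx=6,fy=6,interpolation=cv2.INTER_CUBIC)
an=np.radians(-7.9);k,q=np.cos(an),np.sin(an)
P=[[.5158+k*x-q*y,-.034+q*x+k*y,.147] for x,y in[(-.055,-.005),(-.055,.005),(.055,.005),(.055,-.005)]]
cv2.polylines(z,[np.round((proj(c["side"],P)-[255,190]+.5)*6).astype(int)],True,(0,0,255),1); cv2.imwrite("pics/s18.png",z)
E
python3 ang.py w18 side18
```

```text
[0.6241 0.2611 0.2949]
1.5264312065972223
[-2.64985437 -0.1142266   4.63147426] [ 0.0006  0.0009 -0.0003  0.0008  0.0011  0.0006  0.001 ]
grasp: angle 60.08980253842092 R 0.24246426237793448
```

View pics/s18.png

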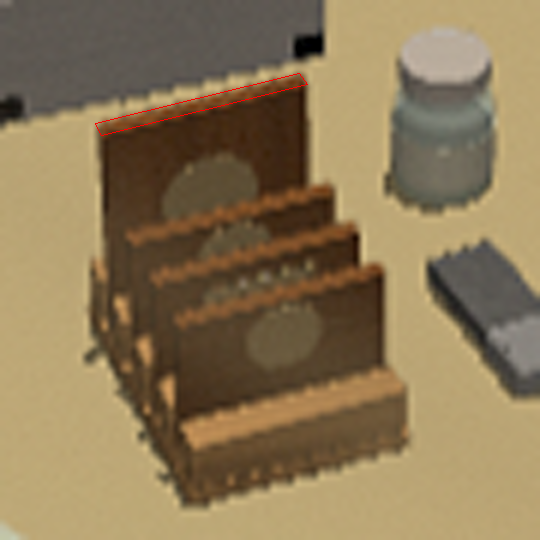

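View pics/ang_w18_w.png

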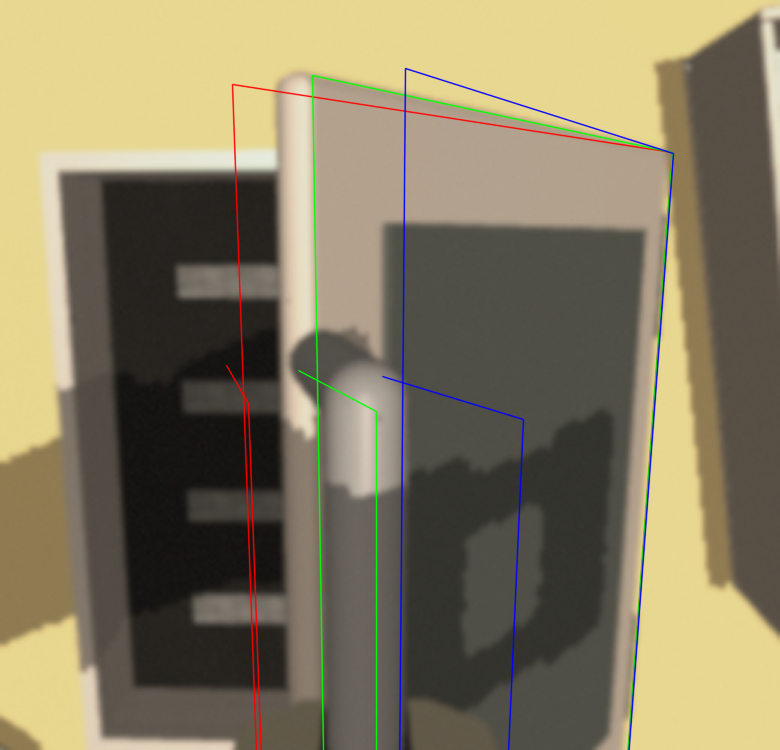

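In the side view, the tall board's top matches its predicted place at floor depth. In the wrist view, the lid sits on the 60° (green) overlay to within about half a degree, and it's still. I'm handing in.

```bash
python3 -c "
from workcell import env
print(env.hand_in()); s=env.get_state(); print(s['t'],s['tcp_pos'],s['wrist_force'],s['gripper_width'])"
```

```text
the job is handed in; nothing more can be done
None
the job is handed in; nothing more can be done
```

The tall board now stands in the rack's free slot, and the gripper is holding the case lid at about 60°. I handed the job in at about 18 s. The hand-in reports no verdict, and the state can't be read afterwards.

- **Board:** The last wrist and side pictures match a board fully down in the slot, centred to about 1 mm along and across it. I released it before going to the case. In the last side view the three short boards looked in place.
- **Lid:** The last angle estimates were about 59.5° from the picture and 60.1° from the gripper's position. Over a 0.5 s hold it moved about 0.5 mm, and the joint speeds were near zero. The wrist force was about 5 N.
- **Bystanders:** I saw no movement of the bystanders in the last pictures, by eye only; the arm hid the dish in the last scene picture.
- **Disagreements:**
  - The grasp point ended 242 mm from the hinge line instead of 238 mm, so the bar probably slid a few millimetres in the pads.
  - The overlay's hinge sat about 2 pixels off in the side view, which makes the lid angle uncertain by about 1°.
  - The tool had tilted 2–3° by the end.

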